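# Load a battery cell into the spring-contact tester

### The job

Take the short setting slug out of the cell tester and lay it in the empty sloping rest. Then load the battery cell from the other rest into the tester: flat end first under the pocket roof against the spring contact, press the spring back, and tip the button end down behind the contact post, so that the cell lies fully home and level in its bed with the button at the post. Let go of both and leave the other things on the bench where they stand.

Things in the scene. Friction and masses are not known exactly. Their poses are not given: they have to be found in the camera images.
- tester: fixed cell tester: black base 130 x 64 x 10 mm with a narrow V bed, a pocket with a spring contact at one end, a contact post at the other. Origin on the bench under the seated cell's middle; x along the bed from pocket to post, z up. Base x -73..57 mm. Bed at most 20 mm wide, x -28..33 mm, axis of a 26 mm cylinder in it 38 mm up; beside it fingers have room down to the base plate
- tester_roof (a point): middle of the pocket roof's lower edge at its mouth, tester x = -30 mm, 57 mm over the bench. The aluminium pocket reaches from here to x = -63 mm (terminals to -70), 30 mm wide inside, 40 outside, roof top 60 mm up, open towards the post. The home cell covers 5 mm under the roof, so it goes in flat end first, button end raised 22 to 28 degrees, pressing the contact in about 10 mm before it tips down
- tester_post (a point): middle of the upper inner edge of the grey contact post: tester x = 35 mm, 53 mm over the bench; the post reaches to x = 44 mm and is 24 mm wide. The button of the home cell bears on this inner face. From roof edge to post only 65 mm is open from above
- tester_seat (a point): point on the bed axis where the middle of the seated cell lies, 38 mm over the bench; axes as the tester's. Friction between spring contact and post can hold a cell some mm above the bed, so it must be pressed down onto the bed
- plunger (a joint): travel of the tester's spring contact, m: 0 = out, its face then at x = -30 mm of the tester; grows to 0.014 as it is pressed towards -x (0.005 with a cell home). The contact is a brass plate 22 x 22 mm centred on the bed axis; spring 0.45 N/mm, about 2.3 N at 0, 4.5 N with a cell home, 8.6 N at the end
- rest_a_trough: V trough of the sloping rest that holds the cell: 20 mm wide, 68 long, on pillars over a black foot 110 x 52 x 8 mm; free for fingers at both sides. Origin on the axis of a 26 mm cylinder lying in it, 35 mm up-slope of the stop's face, 50 mm over the bench; x up the slope (25 degrees over level), z square to it. The stop at the lower end is 22 mm wide and reaches 5.5 mm over that axis
- rest_b_trough: trough of the other rest, of the same shape and empty at the start; origin and axes as for the first. A slug lying against its stop has its middle at x = -13 mm; it need not reach the stop
- cell_mid (a point): middle of the cell, a grey-sleeved steel cylinder of diameter 26 mm, 70 mm long overall, one end flat, the other with a raised button 10 mm wide and 3 mm high (about 0.1 kg). x runs along it from the flat end to the button end. It starts lying on a sloping rest, flat end down against the stop
- cell_button (a point): tip of the cell's button, 35 mm from its middle; axes as the cell's
- slug_mid (a point): middle of the setting slug, a plain bare aluminium cylinder of diameter 26 mm, 44 mm long, both ends flat, two thin dark rings (about 0.08 kg); x along its axis. It starts lying in the tester's bed between pocket and post
- cell: the cell's body; origin and axes as point cell_mid
- slug: the slug's body; origin and axes as point slug_mid
- battery_pack: bystander: battery pack in blue film standing upright, 50 x 62 x 84 mm; origin at the centre of its underside
- torch_head: bystander: black turned tube 41 mm wide, 50 mm high, standing upright; origin at the centre of its underside
- tape: bystander: roll of tape lying flat, 64 mm wide, 24 mm high; origin at the centre of its underside
- torch_body: bystander: black torch body standing on end, 68 x 64 x 148 mm; origin at the centre of its underside

How it is judged:
By the outcome, as a careful person would: the job done as asked, in the order asked, and still so for the second after the job is handed in, with the robot touching nothing.
It also fails if it takes over 51 s, if anything falls off the work surface, if the arm or the gripper's body presses on something with over 40 N, if the wrist force passes 120 N, or if a joint passes its speed limit or range.

### The arm

A 6-joint arm with a two-finger parallel gripper is mounted at the origin on a cart in front of the work surface, level with it; the furniture and walls round the work are solid. World frame = base frame: x ahead of the robot, y to its left, z up, the work surface at z = 0. Lengths are in m, angles in rad, forces in N, time in s.
With the tool pointing down it reaches from about 0.3 to 1 m from the base axis. Payload 5.1 kg.
Tool frame: the origin (TCP) lies on the centre line of the jaws, within the pads' length; the fingertips stand 19 mm ahead of it and the grasp point (between the pads) is the TCP; z points along the fingers, x is the direction in which the jaws open and shut, and the axes are right-handed (so a half turn about z gives the same grasp; the last joint's range is limited). The gripper opens to 95 mm and grips with 3 to 60 N. Pads are 20 mm wide; open, the fingers measure 119 mm over their backs; the gripper's body (75 mm by 180 mm) begins 59 mm behind the grasp point.
Start: joints at [1.05, 0.124, 1.65, -0, 1.367, -0.083], TCP at [0.276, 0.589, 0.212] pointing down, gripper open.
Joint ranges: [-2.61, 2.61], [-1.02, 2.33], [0.03, 2.71], [-1.35, 4.49], [0.32, 2.68], [-2.91, 2.91]. Speed limits (rad/s): [2.57, 2.57, 3.14, 3.14, 3.14, 3.14].

### API

Orientations are given as a rotation vector (axis times angle).
In Python, from cell import robot gives the robot as it stands. The module is installed in compiled form; this text tells all that it offers.
- The arm moves only by the tool step_arm, never from a script. Its argument "series" is a list of rows, each an object with "jaw": the opening, from -1 (shut) to 1 (fully open), so that 0 is half open; "linear": the shift along the tool's x, y, z in mm, a list of three; "twist": the turn, a rotation vector about the tool's x, y, z in rad, a list of three. In form: [{"jaw": jaw, "linear": [dx, dy, dz], "twist": [wx, wy, wz]}, ...]. A call has 1 to 5 rows; each row is the pose to reach, as a shift and turn from the pose commanded when the call began, along the tool's axes at that moment; what a row does not reach only later rows make up. A row lasts 1/8 s, in which the tool goes at most 62.5 mm and 10.7 degrees, less where a joint would pass 70% of its speed; a pose out of reach is approached as far as the arm can. A call with a gripper value outside its range is refused whole. The fingers move at their own pace and stop on an object; the grip force is fixed at half the most. Time passes only in rows, so rows that repeat a pose let the fingers close. It gives the time, the measured TCP pose, the force and the opening at its end, in the units of the state.
- robot.read_state(): the state, without advancing time (a new reading comes with each control period).
- robot.read_camera(name): name is "scene" or "top" or "wrist"; returns the picture (400x640x3 uint8, red, green, blue); there is no depth.
- robot.camera_info(name): a dict with "fx", "fy", "cx", "cy" (pixels), "extrinsics" (4x4, takes a point from world to camera coordinates). Camera axes: x right, y up, looking along -z (the intrinsics and any distortion apply to the point x, -y, -z); pixel columns grow to the right and rows downward; lengths in m; the calibration is good to about 2 mm. A picture is of the moment at which its call begins: read the wrist's pose just before it. camera_info takes no time and is no camera call; for the wrist camera it gives the pose at the moment of the call.
- robot.job_done(): hands the job in, once; it reports no verdict.
The state is a dict: "time_s": time; "q": joint angles; "joint_vel": joint speeds; "tau": joint torques, N m; "eef_pos": TCP position; "orientation": TCP orientation; "force": force on the tool from outside, world axes, zero at the start; "ft_torque": the same for the moment, N m; "grip_width": opening from 0.0 (shut) to 1.0 (fully open).
Only numpy, scipy, OpenCV 4.12 (cv2) and the standard library are available. Lean on these libraries where they do the work, as an engineer would, in place of code of your own. Each camera call takes 0.05 s, during which the arm holds its last target. There are 200 camera calls.

## Working session

There is one attempt and no reset: what is moved stays moved. The work goes in short steps, Python scripts to look and compute and a tool call to move; the robot and the scene stay as the last step left them, time stands still between calls to the robot, and variables do not carry over. Pictures are saved under pics/ and viewed, about 8 in all and at most 12, crops included, and the job is handed in when it is done.

Besides the shell and the picture viewer there is one more tool, called after "Request:" by a JSON object that holds its "fn" and its "kwargs". step_arm: Moves the arm, as the interface text tells. Its arguments: {"type":"object","properties":{"series":{"type":"array"}},"required":["series"]}

```bash
mkdir -p pics
python3 - <<'E'
from cell import robot
import cv2,numpy as np
np.set_printoptions(precision=4,suppress=True)
for n in ["scene","top"]:
    cv2.imwrite(f"pics/{n}1.png",robot.read_camera(n)[:,:,::-1]); i=robot.camera_info(n); print(n,{k:v for k,v in i.items() if k!='extrinsics'}); print(np.array(i['extrinsics']))
s=robot.read_state();print(s)
E
```

```text
scene {'fx': 371.7123318024606, 'fy': 371.7123318024606, 'cx': 318.5538621648942, 'cy': 194.50754204458764}
[[ 0.9038 -0.428   0.0017 -0.5693]
 [ 0.2745  0.5827  0.7649 -0.1212]
 [-0.3284 -0.6908  0.6441 -0.9732]
 [ 0.      0.      0.      1.    ]]
top {'fx': 482.160456672142, 'fy': 482.160456672142, 'cx': 321.19530868353763, 'cy': 197.3188314251706}
[[ 0.0031 -1.      0.0021 -0.1396]
 [ 0.9786  0.0035  0.2057 -0.5684]
 [-0.2057  0.0014  0.9786 -1.1402]
 [ 0.      0.      0.      1.    ]]
{'time_s': 0.1, 'q': array([ 1.0504,  0.1244,  1.6515, -0.    ,  1.3675, -0.0826]), 'joint_vel': array([-0.0016, -0.0024, -0.0024,  0.0009,  0.0007, -0.0008]), 'tau': array([  0.0002, -41.8883, -36.1095,   0.0777,   0.0462,  -0.0001]), 'eef_pos': array([0.2753, 0.5882, 0.2113]), 'orientation': array([ 2.6501,  1.6856, -0.0026]), 'force': array([0.6493, 0.3038, 0.0207]), 'ft_torque': array([-0.0457, -0.0052,  0.0122]), 'grip_width': 1.0026376498975502}
```

View pics/scene1.png

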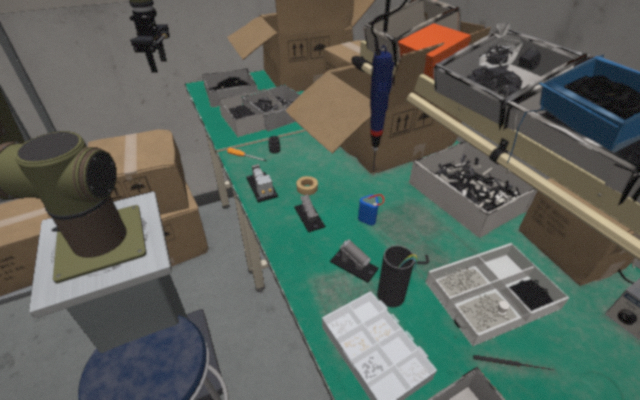

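View pics/top1.png

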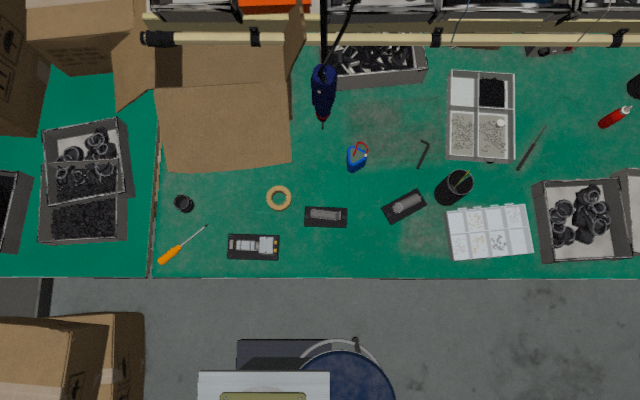

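The scene picture shows the tester at (262,183), one rest at (310,212) and the other at (354,258). In the top picture they are at (253,247), (326,216) and (404,205). I'll enlarge both areas.

```bash
cat > h.py <<'E'
import numpy as np, cv2
from cell import robot
from scipy.spatial.transform import Rotation as R
np.set_printoptions(precision=4,suppress=True)
def proj(info,P):
    E=np.array(info['extrinsics']);c=np.atleast_2d(P)@E[:3,:3].T+E[:3,3]
    return np.c_[info['cx']+info['fx']*c[:,0]/-c[:,2], info['cy']+info['fy']*-c[:,1]/-c[:,2]]
def ray(info,uv,z):
    E=np.array(info['extrinsics']);d=np.array([(uv[0]-info['cx'])/info['fx'],-(uv[1]-info['cy'])/info['fy'],-1.])
    o=-E[:3,:3].T@E[:3,3];d=E[:3,:3].T@d
    return o+d*(z-o[2])/d[2]
E
python3 - <<'E'
from h import *
t=cv2.imread('pics/top1.png');s=cv2.imread('pics/scene1.png')
a=cv2.resize(t[180:270,220:430],None,fx=3.8,fy=3.8,interpolation=cv2.INTER_CUBIC)
b=cv2.resize(s[155:285,235:385],(300,260),interpolation=cv2.INTER_CUBIC)
o=np.zeros((600,798,3),np.uint8);o[:a.shape[0],:a.shape[1]]=a;o[342:600,:300]=b[:258]
cv2.imwrite('pics/c1.png',o)
i=robot.camera_info('top');print(proj(i,[[0.2753,.5882,.2113]]))
for n,uv in dict(tester=(253,247),a=(404,205),b=(326,216)).items(): print(n,ray(i,uv,0.03))
E
```

```text
[[-32.8997 320.8689]]
tester [0.4478 0.032  0.03  ]
a [ 0.5558 -0.3482  0.03  ]
b [ 0.5268 -0.15    0.03  ]
```

View pics/c1.png

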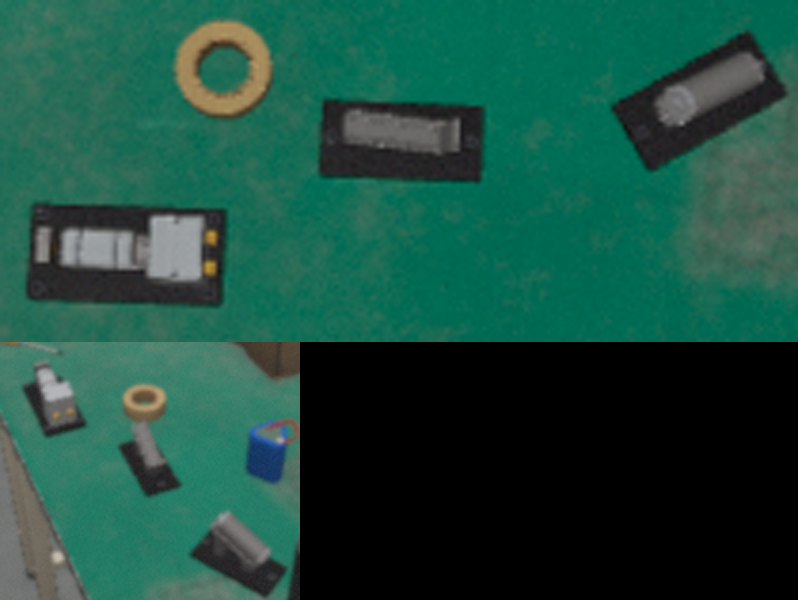

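The enlarged crop gives these base-corner positions:
- **Tester:** (35,205), (226,212), (221,305), (28,297), with the pocket on the right, towards -y.
- **Rest b foot:** (322,100), (484,107), (480,181), (320,175).
- **Rest a foot:** (748,32), (786,93), (652,170), (613,105), with the cell's raised end face at (675,108).

```bash
cat >> h.py <<'E'
def pose(): 
    s=robot.read_state(); return s['eef_pos'],R.from_rotvec(s['orientation'])
def go(p,Rm):
    "shift (mm) and turn in tool axes"
    p0,R0=pose(); print('lin',(R0.inv().apply(np.array(p)-p0)*1000).round(1),'twist',(R0.inv()*Rm).as_rotvec().round(4))
def down(a,tilt=0):
    "tool x at world azimuth a (rad), pointing down, then turned by tilt about tool x"
    return R.from_euler('z',a)*R.from_euler('x',np.pi)*R.from_euler('x',tilt)
E
python3 - <<'E'
from h import *
i=robot.camera_info('top')
for n,z,c in [('tester',.01,[(35,205),(226,212),(221,305),(28,297)]),('b',.008,[(322,100),(484,107),(480,181),(320,175)]),('a',.008,[(748,32),(786,93),(652,170),(613,105)])]:
    P=np.array([ray(i,(220+u/3.8,180+v/3.8),z) for u,v in c]); print(n,'mid',P.mean(0),'sides',[np.linalg.norm(P[k]-P[k-1]).round(4) for k in range(4)])
    for k in range(4): d=P[k]-P[k-1];print(np.degrees(np.arctan2(d[1],d[0])).round(1),end=' ')
    print()
E=np.array(i['extrinsics']);print('cam',-E[:3,:3].T@E[:3,3])
P,Q=pose();print(Q.as_matrix())
w=robot.camera_info('wrist');E=np.array(w['extrinsics']);c=-E[:3,:3].T@E[:3,3]
print('wristcam in tool',Q.inv().apply(c-P),'axes in tool (rows x,y,z)\n',E[:3,:3]@Q.as_matrix(),w['fx'],w['cx'],w['cy'])
go([.45,0.0,.25],down(0.0))
E
```

```text
tester mid [0.4499 0.0334 0.01  ] sides [np.float64(0.0615), np.float64(0.1283), np.float64(0.0621), np.float64(0.1284)]
-1.9 -91.9 178.1 87.8 
b mid [ 0.5279 -0.1494  0.008 ] sides [np.float64(0.0515), np.float64(0.1103), np.float64(0.0509), np.float64(0.108)]
-0.9 -92.3 176.5 88.0 
a mid [ 0.5568 -0.3525  0.008 ] sides [np.float64(0.1069), np.float64(0.049), np.float64(0.107), np.float64(0.0513)]
-61.3 -150.3 119.9 29.6 
cam [ 0.3222 -0.1359  1.233 ]
[[ 0.4239  0.9057 -0.0009]
 [ 0.9057 -0.4239 -0.0016]
 [-0.0019 -0.0001 -1.    ]]
wristcam in tool [ 0.0006 -0.0832 -0.1732] axes in tool (rows x,y,z)
 [[ 1.     -0.0015 -0.0006]
 [-0.0012 -0.9554  0.2953]
 [-0.001  -0.2953 -0.9554]] 342.0609304430837 317.17171678305476 202.07410727623207
lin [-458.7  407.6  -37.9] twist [0.0009 0.0017 1.133 ]
```

Run:
```python
from h import *
go([.47,0.0,.17],down(np.radians(-2)))
```

```text
lin [-450.1  425.7   42.1] twist [0.001  0.0017 1.1679]
```

Request:
{"fn": "step_arm", "kwargs": {"series": [{"jaw": 1,"linear": [-450,426,0],"twist": [0,0,1.168]},{"jaw": 1,"linear": [-450,426,0],"twist": [0,0,1.168]},{"jaw": 1,"linear": [-450,426,0],"twist": [0,0,1.168]},{"jaw": 1,"linear": [-450,426,20],"twist": [0,0,1.168]},{"jaw": 1,"linear": [-450,426,42],"twist": [0,0,1.168]}]}}

```text
time_s: 0.72
eef_pos: [0.374, 0.2906, 0.2029]
orientation: [-3.127, -0.298, -0.001]
force: [1.5, -0.4, -0.2]
grip_width: 1.0
```

Run:
```python
from h import *
go([.47,0.0,.17],down(np.radians(-2)))
```

```text
lin [ 39.4 303.5  32.9] twist [-0.0001 -0.0007  0.2248]
```

Request:
{"fn": "step_arm", "kwargs": {"series": [{"jaw": 1,"linear": [39,303,33],"twist": [0,0,0.225]},{"jaw": 1,"linear": [39,303,33],"twist": [0,0,0.225]},{"jaw": 1,"linear": [39,303,33],"twist": [0,0,0.225]},{"jaw": 1,"linear": [39,303,33],"twist": [0,0,0.225]},{"jaw": 1,"linear": [39,303,33],"twist": [0,0,0.225]}]}}

```text
time_s: 1.35
eef_pos: [0.4709, 0.0007, 0.1696]
orientation: [-3.141, 0.047, -0.0]
force: [0.9, 0.3, 1.2]
grip_width: 1.0
```

Run:
```python
from h import *
robot.read_camera('wrist')
import json
w=robot.camera_info('wrist'); print(pose()[0],pose()[1].as_rotvec())
im=robot.read_camera('wrist')[:,:,::-1]; cv2.imwrite('pics/w1r.png',im)
w=robot.camera_info('wrist'); json.dump({k:np.array(v).tolist() for k,v in w.items()},open('w1.json','w'))
print(proj(w,[[.45,.041,.038],[.5279,-.1494,.04],[.45,.0,.0]]))
cv2.imwrite('pics/w1.png',cv2.resize(im,(800,500),interpolation=cv2.INTER_CUBIC))
```

```text
[ 0.472  -0.0046  0.1688] [ 3.1367 -0.0543 -0.0003]
[[290.7424 146.5759]
 [375.7339 327.3626]
 [295.8267 181.3598]]
```

View pics/w1.png

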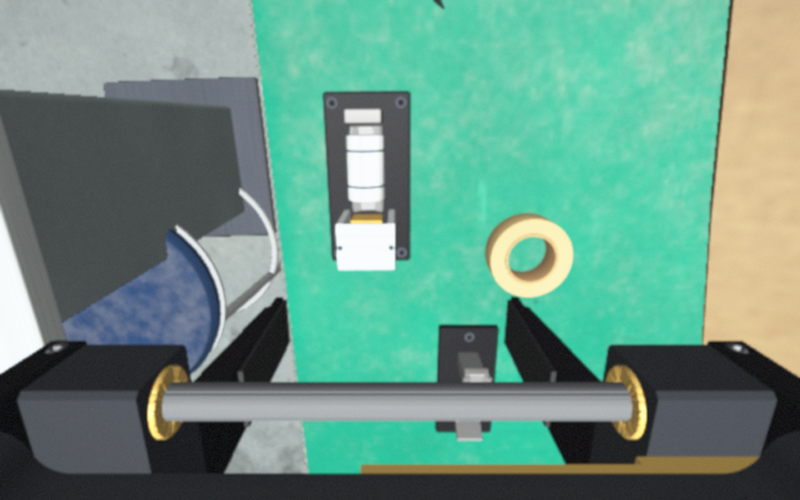

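The wrist picture shows the tester at (366,180), with its post at (362,117), slug at (365,170) and pocket roof at (366,247). Rest b is at (468,390), partly hidden. I'll enlarge the tester and rest b.

Run:
```python
from h import *
im=cv2.imread('pics/w1r.png')
a=cv2.resize(im[65:225,250:340],None,fx=3.75,fy=3.75,interpolation=cv2.INTER_CUBIC)
b=cv2.resize(im[255:365,340:410],None,fx=5,fy=5,interpolation=cv2.INTER_CUBIC)
o=np.zeros((600,700,3),np.uint8);o[:a.shape[0],:a.shape[1]]=a;o[:b.shape[0],345:345+b.shape[1]]=b
cv2.imwrite('pics/c2.png',o)
```

```text
(no output)
```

View pics/c2.png

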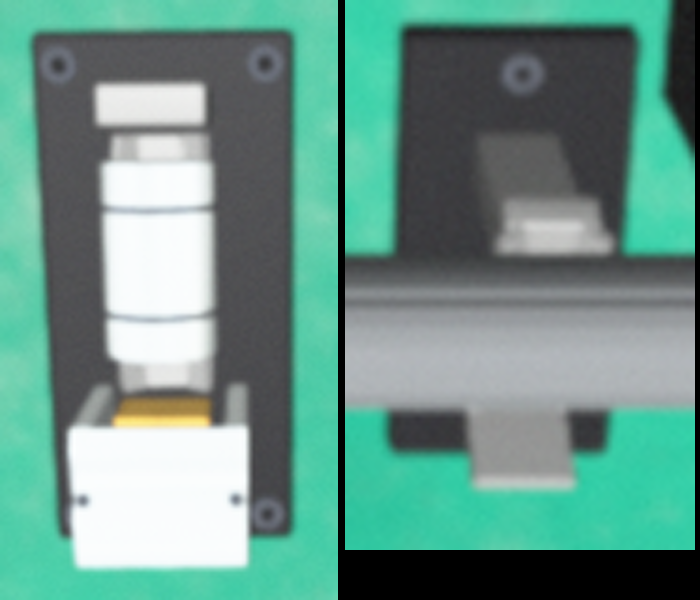

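The enlarged crop shows:
- **Tester:** base corners at (33,33), (292,33), (290,536); post inner edge from (98,126) to (206,125); roof mouth edge from (68,430) to (248,425); slug ends at rows 162 and 360.
- **Rest b:** the stop plate is at the far (-y) end with its inner top edge at (470..574,480), so the slope rises towards +y.

Run:
```python
from h import *
import json
from scipy.optimize import least_squares
w=json.load(open('w1.json'))
print('cam drift',np.abs(np.array(w['extrinsics'])-np.array(robot.camera_info('wrist')['extrinsics'])).max(),pose()[0])
def T(p,L): return R.from_euler('z',p[2]).apply(np.array(L)/1000)+[p[0],p[1],0]
L=[(57,32,10),(57,-32,10),(-73,-32,10),(35,12,53),(35,-12,53),(-30,20,60),(-30,-20,60),(-63,20,60),(-63,-20,60)]
C=np.array([(33,33),(292,33),(290,536),(98,126),(206,125),(68,430),(248,425),(77,568),(247,566)],float)
U=C/3.75+[250,65]
f=lambda p:(proj(w,T(p,L))-U).ravel()
r=least_squares(f,[.45,.041,1.53],loss='soft_l1');print('tester',r.x,np.degrees(r.x[2]));print(r.fun.reshape(-1,2).round(1).tolist())
for c in [(159,162),(162,360)]:
    q=ray(w,(250+c[0]/3.75,65+c[1]/3.75),.051); print('slug end in tester',R.from_euler('z',-r.x[2]).apply(q-[r.x[0],r.x[1],0]))
# rest b: params x,y of trough origin, yaw, foot offset
def F(p,foot=True):
    A=T(p,[(p[3]*1000+sx*55,sy*26,8) for sx,sy in((1,1),(1,-1),(-1,-1),(-1,1))])
    Rt=R.from_euler('z',p[2])*R.from_euler('y',-np.radians(25))
    B=Rt.apply(np.array([(-35,11,5.5),(-35,-11,5.5)])/1000)+[p[0],p[1],.05]
    return np.r_[A,B]
C=np.array([(403,28),(636,30),(608,450),(390,448),(470,480),(574,480)],float);U2=(C-[345,0])/5+[340,255]
r2=least_squares(lambda p:(proj(w,F(p))-U2).ravel(),[.528,-.149,1.53,0],loss='soft_l1');print('b',r2.x,np.degrees(r2.x[2]));print(r2.fun.reshape(-1,2).round(1).tolist())
```

```text
cam drift 0.0 [ 0.4711 -0.0014  0.169 ]
tester [0.4522 0.0465 1.5424] 88.37025910615067
[[-0.6, -0.3], [0.6, -0.8], [0.7, 0.7], [-0.5, 0.3], [0.3, 0.4], [0.3, -0.4], [-0.4, 0.7], [-0.3, -0.4], [0.1, -0.1]]
slug end in tester [ 0.0276 -0.0013  0.051 ]
slug end in tester [-0.0161 -0.0007  0.051 ]
b [ 0.5294 -0.1451  1.5375  0.0015] 88.08956043070975
[[-0.7, -0.1], [0.9, -0.5], [-0.0, 0.2], [-0.7, 0.6], [0.4, 0.0], [0.2, 0.0]]
```

Run:
```python
from h import *
import json
robot.read_camera('top');p=pose();w=robot.camera_info('wrist');im=robot.read_camera('wrist')[:,:,::-1];print(p[0],p[1].as_rotvec(),pose()[0])
old=cv2.imread('pics/w1r.png');cv2.imwrite('pics/w2r.png',im)
json.dump({k:np.array(v).tolist() for k,v in w.items()},open('w2.json','w'))
for (a,b,c,d) in [(65,225,250,340),(255,300,345,405)]:
    m=cv2.matchTemplate(im.copy(),old[a:b,c:d],cv2.TM_CCOEFF_NORMED);l=cv2.minMaxLoc(m);print(l[1],l[3][0]-c,l[3][1]-a)
w1=json.load(open('w1.json'))
print(proj(w,[[.4522,.0465,.038]])-proj(w1,[[.4522,.0465,.038]]))
```

```text
[0.4707 0.0007 0.1691] [-3.1408  0.0542  0.0029] [0.4706 0.0021 0.1694]
0.9929593205451965 2 7
0.9758076667785645 1 5
[[0.78   2.6131]]
```

Run:
```python
from h import *
print(pose()[0]);go([.4534,.0483,.1],down(np.radians(-1.7)))
```

```text
[0.4706 0.0021 0.1694]
lin [-18.5 -45.5  69.4] twist [-0.0006  0.0016 -0.0024]
```

Request:
{"fn": "step_arm", "kwargs": {"series": [{"jaw": 1,"linear": [-18.5,-45.5,30],"twist": [0,0,0]},{"jaw": 1,"linear": [-18.5,-45.5,69],"twist": [0,0,0]},{"jaw": 1,"linear": [-18.5,-45.5,69],"twist": [0,0,0]},{"jaw": 1,"linear": [-18.5,-45.5,69],"twist": [0,0,0]},{"jaw": 1,"linear": [-18.5,-45.5,69],"twist": [0,0,0]}]}}

```text
time_s: 2.17
eef_pos: [0.4553, 0.049, 0.1031]
orientation: [-3.141, 0.046, -0.006]
force: [-0.7, 0.1, 0.5]
grip_width: 0.998
```

```bash
cat >> h.py <<'E'
def look(name):
    import json
    for _ in range(2): robot.read_camera('wrist'); print(pose()[0])
    w=robot.camera_info('wrist');im=robot.read_camera('wrist')[:,:,::-1].copy();print(pose()[0],pose()[1].as_rotvec())
    cv2.imwrite(f'pics/{name}r.png',im);json.dump({k:np.array(v).tolist() for k,v in w.items()},open(name+'.json','w'))
    return w,im
def pt(T,L): return R.from_euler('z',T[2]).apply(np.array(L)/1000)+[T[0],T[1],0]
E
python3 - <<'E'
from h import *
w,im=look('w3')
# tester features as predicted with the present estimate
T=[.4532,.0426,1.5424]
print(proj(w,pt(T,[(35,0,53),(-30,0,60),(5.7,13,38),(5.7,-13,38)])))
cv2.imwrite('pics/c3.png',cv2.resize(im[:320,180:460],None,fx=1.87,fy=1.87,interpolation=cv2.INTER_CUBIC))
E
```

```text
[0.4552 0.0488 0.1029]
[0.4549 0.0487 0.1026]
[0.4547 0.0487 0.1023] [-3.1412  0.047  -0.0035]
[[313.0956 182.9725]
 [313.3324 274.7606]
 [295.7748 216.6992]
 [331.0325 216.6655]]
```

View pics/c3.png

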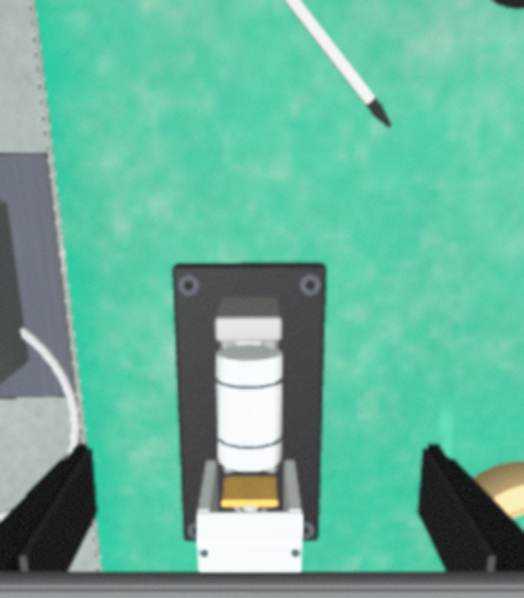

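The close view has the post's inner edge at (216..281,341), the roof mouth at (197..302,513) and the slug centred at column 250. All are within 1 px of the projected tester estimate (0.4532, 0.0426, 88.4°). I'll go down and grip the slug.

Run:
```python
from h import *
print(pose()[0]);go([.4536,.0483,.037],down(np.radians(-1.63)))
```

```text
[0.4547 0.0487 0.1023]
lin [-1.2  0.4 65.3] twist [-0.0001 -0.0022 -0.0015]
```

Request:
{"fn": "step_arm", "kwargs": {"series": [{"jaw": 1,"linear": [-1,0.4,32],"twist": [0,0,0]},{"jaw": 1,"linear": [-1,0.4,63],"twist": [0,0,0]},{"jaw": 1,"linear": [-1,0.4,63],"twist": [0,0,0]},{"jaw": 1,"linear": [-1,0.4,63],"twist": [0,0,0]}]}}

```text
time_s: 2.82
eef_pos: [0.4538, 0.0483, 0.0393]
orientation: [-3.141, 0.047, -0.003]
force: [0.5, -0.0, 1.2]
grip_width: 0.995
```

Request:
{"fn": "step_arm", "kwargs": {"series": [{"jaw": -1,"linear": [0,0,0],"twist": [0,0,0]},{"jaw": -1,"linear": [0,0,0],"twist": [0,0,0]},{"jaw": -1,"linear": [0,0,0],"twist": [0,0,0]},{"jaw": -1,"linear": [0,0,0],"twist": [0,0,0]},{"jaw": -1,"linear": [0,0,0],"twist": [0,0,0]}]}}

```text
time_s: 3.45
eef_pos: [0.4527, 0.0485, 0.038]
orientation: [-3.141, 0.046, 0.0]
force: [0.6, 0.4, -1.2]
grip_width: 0.53
```

Still closing (a 26 mm part reads about 0.27).

Request:
{"fn": "step_arm", "kwargs": {"series": [{"jaw": -1,"linear": [0,0,0],"twist": [0,0,0]},{"jaw": -1,"linear": [0,0,0],"twist": [0,0,0]},{"jaw": -1,"linear": [0,0,0],"twist": [0,0,0]},{"jaw": -1,"linear": [0,0,0],"twist": [0,0,0]},{"jaw": -1,"linear": [0,0,0],"twist": [0,0,0]}]}}

```text
time_s: 4.08
eef_pos: [0.4521, 0.0485, 0.0379]
orientation: [3.141, -0.046, -0.003]
force: [-5.2, -0.4, 3.7]
grip_width: 0.255
```

Run:
```python
from h import *
s=robot.read_state();print(s['grip_width'],s['force'],pose()[0])
# rest b refit from w1 features shifted to w2 frame
import json
from scipy.optimize import least_squares
w=json.load(open('w2.json'))
def F(p):
    A=pt(p,[(p[3]*1000+sx*55,sy*26,8) for sx,sy in((1,1),(1,-1),(-1,-1),(-1,1))])
    Rt=R.from_euler('z',p[2])*R.from_euler('y',-np.radians(25))
    return np.r_[A,Rt.apply(np.array([(-35,11,5.5),(-35,-11,5.5)])/1000)+[p[0],p[1],.05]]
C=np.array([(403,28),(636,30),(608,450),(390,448),(470,480),(574,480)],float);U2=(C-[345,0])/5+[340,255]+[1.2,5.3]
r=least_squares(lambda p:(proj(w,F(p))-U2).ravel(),[.528,-.149,1.53,0],loss='soft_l1');print('b',r.x,np.degrees(r.x[2]),r.fun.round(1))
```

```text
0.25513990136472003 [-5.233  -0.3828  3.6998] [0.4521 0.0485 0.0379]
b [ 0.5306 -0.1495  1.5395  0.0015] 88.20685901306834 [-0.6  0.2  0.7 -0.2 -0.2 -0.2 -0.7  0.2  0.5  0.   0.2  0. ]
```

Run:
```python
from h import *
go([.4527,.0485,.13],down(np.radians(-1.63)))
Rt=R.from_euler('z',np.radians(88.2))*R.from_euler('y',-np.radians(25))
B=np.array([.5307,-.1497,.05])
Q=down(np.radians(-1.8),np.radians(25))
for z in (45,0.5):
    P=B+Rt.apply(np.array([-10,0,z])/1000);print(P);go(P,Q)
```

```text
lin [  0.4  -0.  -92.1] twist [ 0.0001  0.0017 -0.001 ]
[ 0.5298 -0.1778  0.0866]
lin [ 84.2 223.9 -48.8] twist [0.4364 0.0021 0.0016]
[ 0.5304 -0.159   0.0462]
lin [ 84.3 205.1  -8.4] twist [0.4364 0.0021 0.0016]
```

Request:
{"fn": "step_arm", "kwargs": {"series": [{"jaw": -1,"linear": [0,0,-30],"twist": [0,0,0]},{"jaw": -1,"linear": [0,0,-85],"twist": [0,0,0]},{"jaw": -1,"linear": [0,0,-92],"twist": [0,0,0]}]}}

```text
time_s: 4.45
eef_pos: [0.4564, 0.0484, 0.1346]
orientation: [-3.141, 0.046, -0.016]
force: [-0.2, -0.7, -1.6]
grip_width: 0.256
```

Run:
```python
from h import *
s=robot.read_state();print(pose()[0],s['force'],s['grip_width'])
Rt=R.from_euler('z',np.radians(88.2))*R.from_euler('y',-np.radians(25))
P=np.array([.5307,-.1497,.05])+Rt.apply(np.array([-10,0,45])/1000);go(P,down(np.radians(-1.8),np.radians(25)))
```

```text
[0.4564 0.0484 0.1346] [-0.1618 -0.6586 -1.6225] 0.2561650108937728
lin [ 79.6 223.9  48.9] twist [ 0.4361 -0.0098  0.0041]
```

Request:
{"fn": "step_arm", "kwargs": {"series": [{"jaw": -1,"linear": [20,60,0],"twist": [0.12,0,0]},{"jaw": -1,"linear": [42,119,0],"twist": [0.29,0,0]},{"jaw": -1,"linear": [63,178,0],"twist": [0.436,0,0]},{"jaw": -1,"linear": [80,224,25],"twist": [0.436,0,0]},{"jaw": -1,"linear": [80,224,48],"twist": [0.436,0,0]}]}}

```text
time_s: 5.08
eef_pos: [0.5267, -0.1816, 0.0797]
orientation: [-2.706, 0.047, -0.01]
force: [-0.3, 0.5, -0.5]
grip_width: 0.256
```

Request:
{"fn": "step_arm", "kwargs": {"series": [{"jaw": -1,"linear": [0,0,0],"twist": [0,0,0]},{"jaw": -1,"linear": [0,0,0],"twist": [0,0,0]}]}}

```text
time_s: 5.32
eef_pos: [0.5259, -0.1763, 0.0821]
orientation: [-2.705, 0.038, -0.008]
force: [-0.3, -0.0, -0.3]
grip_width: 0.255
```

Run:
```python
from h import *
w,im=look('w4')
s=robot.read_state();print(s['grip_width'],s['force'])
Rt=R.from_euler('z',np.radians(88.2))*R.from_euler('y',-np.radians(25));B=np.array([.5307,-.1497,.05])
go(B+Rt.apply(np.array([-10,0,1])/1000),down(np.radians(-1.8),np.radians(25)))
L=np.array([(-35,11,5.5),(-35,-11,5.5),(33,0,-7),(33,10,-8.4),(33,-10,-8.4)])/1000
print(proj(w,Rt.apply(L)+B)); Fm=pt([B[0],B[1],np.radians(88.2)],[(56.5,26,8),(56.5,-26,8),(-53.5,-26,8),(-53.5,26,8)]);print(proj(w,Fm))
print('finger', proj(w,pose()[0]+pose()[1].apply([[.013,0,.019],[-.013,0,.019],[0,0,0]])))
cv2.imwrite('pics/c4.png',cv2.resize(im[100:400,200:500],None,fx=2,fy=2,interpolation=cv2.INTER_CUBIC))
```

```text
[ 0.5264 -0.1765  0.0828]
[ 0.5266 -0.1767  0.0832]
[ 0.5267 -0.1769  0.0834] [-2.7068  0.0369 -0.0112]
0.2580064681068999 [ 0.4303  0.3525 -1.4015]
lin [ 3.1 -0.7 40.8] twist [ 0.0017 -0.0004  0.0042]
[[304.1934 264.5982]
 [336.6367 264.7665]
 [321.1191 162.0255]
 [305.8988 161.5486]
 [336.2925 161.7177]]
[[288.1863 148.7325]
 [352.611  149.0939]
 [353.8793 288.7816]
 [285.787  288.4341]]
finger [[337.2499 242.1505]
 [294.5386 242.085 ]
 [315.7447 256.0167]]
```

View pics/c4.png

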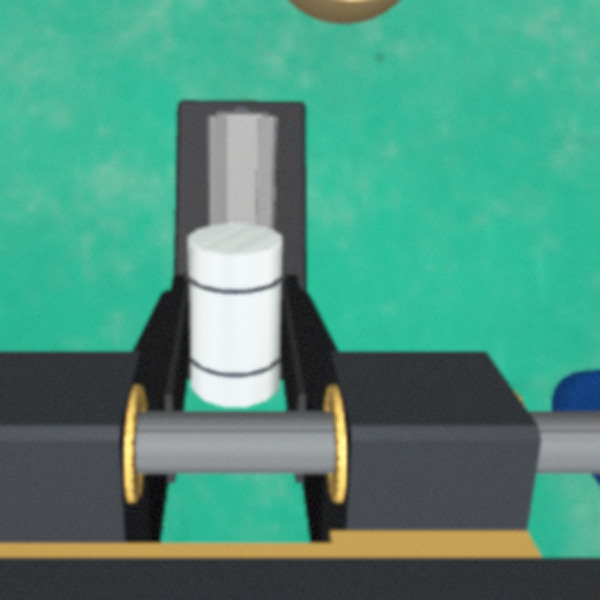

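The picture shows the slug held square between the pads. The trough's upper end is centred at column 242 (predicted 242) and the foot corners are within about 1–2 px, so the rest b estimate holds. I'll lower it.

Request:
{"fn": "step_arm", "kwargs": {"series": [{"jaw": -1,"linear": [3,-0.5,15],"twist": [0,0,0.004]},{"jaw": -1,"linear": [3,-0.5,30],"twist": [0,0,0.004]},{"jaw": -1,"linear": [3,-0.5,36],"twist": [0,0,0.004]},{"jaw": -1,"linear": [3,-0.5,36],"twist": [0,0,0.004]},{"jaw": -1,"linear": [3,-0.5,36],"twist": [0,0,0.004]}]}}

```text
time_s: 6.1
eef_pos: [0.5298, -0.1624, 0.0498]
orientation: [-2.705, 0.045, -0.008]
force: [-1.0, -0.4, -1.0]
grip_width: 0.257
```

Run:
```python
from h import *
s=robot.read_state();print(s['grip_width'],s['force'],pose()[0])
Rt=R.from_euler('z',np.radians(88.2))*R.from_euler('y',-np.radians(25));B=np.array([.5307,-.1497,.05])
go(B+Rt.apply(np.array([-10,0,0.])/1000),down(np.radians(-1.8),np.radians(25)))
```

```text
0.2574742767558448 [-0.9841 -0.4221 -1.0267] [ 0.5298 -0.1624  0.0498]
lin [ 0.5 -1.7  5.2] twist [ 0.0005  0.0004 -0.0022]
```

Request:
{"fn": "step_arm", "kwargs": {"series": [{"jaw": -1,"linear": [0.5,-1.5,2],"twist": [0,0,0]},{"jaw": -1,"linear": [0.5,-1.5,4],"twist": [0,0,0]},{"jaw": -1,"linear": [0.5,-1.5,4.5],"twist": [0,0,0]},{"jaw": -1,"linear": [0.5,-1.5,4.5],"twist": [0,0,0]}]}}

```text
time_s: 6.6
eef_pos: [0.5302, -0.159, 0.0461]
orientation: [-2.705, 0.045, -0.008]
force: [-0.3, -0.9, -1.2]
grip_width: 0.255
```

Request:
{"fn": "step_arm", "kwargs": {"series": [{"jaw": -1,"linear": [0,0,1],"twist": [0,0,0]},{"jaw": -1,"linear": [0,0,1],"twist": [0,0,0]}]}}

```text
time_s: 6.85
eef_pos: [0.5302, -0.159, 0.046]
orientation: [-2.706, 0.045, -0.007]
force: [-1.9, -2.1, 5.5]
grip_width: 0.253
```

Contact felt (about 5 N up), so I'll release slightly, then open fully.

Request:
{"fn": "step_arm", "kwargs": {"series": [{"jaw": -0.2,"linear": [0,0,0],"twist": [0,0,0]},{"jaw": -0.2,"linear": [0,0,0],"twist": [0,0,0]},{"jaw": 0.2,"linear": [0,0,0],"twist": [0,0,0]},{"jaw": 0.2,"linear": [0,0,0],"twist": [0,0,0]},{"jaw": 0.2,"linear": [0,0,0],"twist": [0,0,0]}]}}

```text
time_s: 7.48
eef_pos: [0.5302, -0.1585, 0.0451]
orientation: [-2.705, 0.045, -0.008]
force: [1.0, -0.4, -0.2]
grip_width: 0.593
```

Request:
{"fn": "step_arm", "kwargs": {"series": [{"jaw": 1,"linear": [0,0,-30],"twist": [0,0,0]},{"jaw": 1,"linear": [0,0,-80],"twist": [0,0,0]},{"jaw": 1,"linear": [0,0,-110],"twist": [0,0,0]},{"jaw": 1,"linear": [0,0,-110],"twist": [0,0,0]}]}}

```text
time_s: 7.98
eef_pos: [0.5304, -0.2067, 0.1476]
orientation: [-2.709, 0.046, -0.015]
force: [-0.9, -0.9, 0.0]
grip_width: 0.96
```

Run:
```python
from h import *
print(pose()[0],pose()[1].as_rotvec())
# rest a from the top view, corrected by the offset seen at the other two
az=np.radians(119.6);d=np.array([np.cos(az),np.sin(az),0])
A=np.array([.5598,-.3512,.05])-.0015*d;print('A',A)
Q=down(az-np.pi/2,np.radians(25));Rt=R.from_euler('z',az)*R.from_euler('y',-np.radians(25))
go(A+Rt.apply([0,0,.085]),Q)
```

```text
[ 0.5304 -0.2067  0.1476] [-2.7085  0.0455 -0.0145]
A [ 0.5605 -0.3525  0.05  ]
lin [ 53.9 167.8 -54.7] twist [ 0.0044 -0.2348 -0.4984]
```

Run:
```python
from h import *
i=robot.camera_info('top');s=robot.camera_info('scene')
print(ray(i,(459,181),.148),ray(i,(448,197),.0),ray(s,(397,256),.148),ray(s,(394,298),0))
A=np.array([.5605,-.3525,.05])
az=np.radians(119.6)
Q=down(az-np.pi/2,np.radians(25))
for x in(-90,0,90):
  for y in (-37.5,37.5):
    print(x,y,A+Q.apply(np.array([x,y,-59])/1000),A+Q.apply(np.array([x,y,-150])/1000))
```

```text
[ 0.59   -0.4567  0.148 ] [ 0.5834 -0.4693  0.    ] [ 0.5803 -0.4707  0.148 ] [ 0.5944 -0.4739 -0.    ]
-90 -37.5 [ 0.4778 -0.3891  0.1193] [ 0.4968 -0.4225  0.2018]
-90 37.5 [ 0.5113 -0.4482  0.0876] [ 0.5303 -0.4816  0.1701]
0 -37.5 [ 0.556  -0.3446  0.1193] [ 0.575  -0.3781  0.2018]
0 37.5 [ 0.5896 -0.4037  0.0876] [ 0.6086 -0.4372  0.1701]
90 -37.5 [ 0.6343 -0.3002  0.1193] [ 0.6533 -0.3336  0.2018]
90 37.5 [ 0.6679 -0.3593  0.0876] [ 0.6869 -0.3927  0.1701]
```

Run:
```python
from h import *
A=np.array([.5605,-.3525,.05]);az=np.radians(119.6)
print(pose()[0]);go(A+[0,0,.09],down(az-np.pi/2,np.radians(10)))
```

```text
[ 0.5304 -0.2067  0.1476]
lin [ 35.1 134.6 -53.7] twist [-0.2508 -0.1681 -0.5262]
```

Request:
{"fn": "step_arm", "kwargs": {"series": [{"jaw": 1,"linear": [12,45,-18],"twist": [-0.07,-0.05,-0.15]},{"jaw": 1,"linear": [24,90,-36],"twist": [-0.16,-0.11,-0.33]},{"jaw": 1,"linear": [35,134,-54],"twist": [-0.25,-0.168,-0.526]},{"jaw": 1,"linear": [35,134,-54],"twist": [-0.25,-0.168,-0.526]},{"jaw": 1,"linear": [35,134,-54],"twist": [-0.25,-0.168,-0.526]}]}}

```text
time_s: 8.6
eef_pos: [0.5584, -0.349, 0.1348]
orientation: [-2.865, -0.758, 0.075]
force: [0.6, -0.4, 0.0]
grip_width: 1.0
```

Run:
```python
from h import *
w,im=look('w5')
A=np.array([.5605,-.3525,.05]);az=np.radians(119.6);Rt=R.from_euler('z',az)*R.from_euler('y',-np.radians(25))
print('axis ends,mid',proj(w,Rt.apply(np.array([(35,0,0),(-35,0,0),(0,13,0),(0,-13,0),(-35,11,5.5),(-35,-11,5.5)])/1000)+A))
print('foot',proj(w,pt([A[0],A[1],az],[(56.5,26,8),(56.5,-26,8),(-53.5,-26,8),(-53.5,26,8)])))
cv2.imwrite('pics/c5.png',cv2.resize(im[100:320,200:440],None,fx=2.5,fy=2.5,interpolation=cv2.INTER_CUBIC))
```

```text
[ 0.5584 -0.349   0.1352]
[ 0.5584 -0.3492  0.1356]
[ 0.5585 -0.3495  0.136 ] [-2.8662 -0.7581  0.0735]
axis ends,mid [[316.3317 193.003 ]
 [316.3587 263.4427]
 [300.2198 230.5255]
 [332.4758 230.6129]
 [303.3241 267.8086]
 [329.3269 267.8855]]
foot [[288.0945 160.1792]
 [345.3088 160.3075]
 [343.9396 277.4541]
 [288.9792 277.2882]]
```

View pics/c5.png

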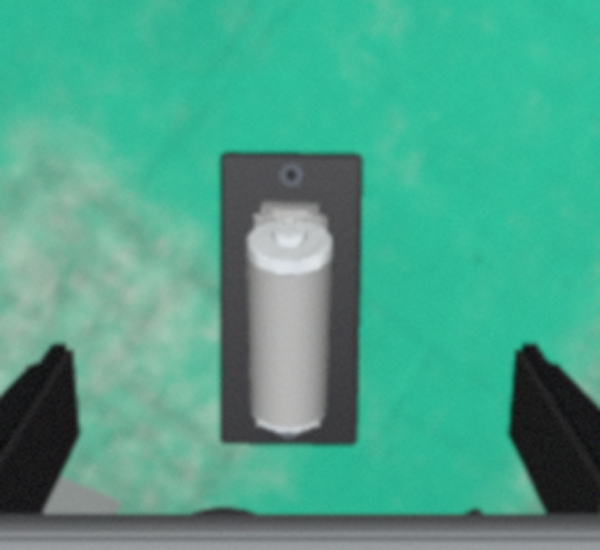

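The picture shows the foot corners within 1.5 px of prediction, the button at (289,238) and the cell axis at column 289.5 (predicted 291). The rest a pose is good. I'll descend on the cell.

Run:
```python
from h import *
A=np.array([.5602,-.3527,.05]);az=np.radians(119.6)
go(A,down(az-np.pi/2,np.radians(10)))
```

```text
lin [ 0.1 19.2 83.9] twist [-0.0082  0.0029  0.0003]
```

Request:
{"fn": "step_arm", "kwargs": {"series": [{"jaw": 1,"linear": [0,10,42],"twist": [-0.005,0,0]},{"jaw": 1,"linear": [0,19,80],"twist": [-0.005,0,0]},{"jaw": 1,"linear": [0,19,84.5],"twist": [-0.005,0,0]},{"jaw": 1,"linear": [0,19,84.5],"twist": [-0.005,0,0]},{"jaw": 1,"linear": [0,19,84.5],"twist": [-0.005,0,0]}]}}

```text
time_s: 9.38
eef_pos: [0.5618, -0.3544, 0.0532]
orientation: [-2.876, -0.761, 0.067]
force: [0.2, -0.0, -0.4]
grip_width: 1.002
```

Run:
```python
from h import *
A=np.array([.5602,-.3527,.05]);az=np.radians(119.6)
go(A,down(az-np.pi/2,np.radians(10)));print(robot.read_state()['force'])
```

```text
lin [-0.6 -1.7  3.5] twist [0.0024 0.0009 0.0008]
[ 0.2384 -0.0215 -0.3761]
```

Request:
{"fn": "step_arm", "kwargs": {"series": [{"jaw": -1,"linear": [-0.5,-1.5,2],"twist": [0,0,0]},{"jaw": -1,"linear": [-0.5,-1.5,2],"twist": [0,0,0]},{"jaw": -1,"linear": [-0.5,-1.5,2],"twist": [0,0,0]},{"jaw": -1,"linear": [-0.5,-1.5,2],"twist": [0,0,0]},{"jaw": -1,"linear": [-0.5,-1.5,2],"twist": [0,0,0]}]}}

```text
time_s: 10.0
eef_pos: [0.5592, -0.3522, 0.0489]
orientation: [-2.873, -0.76, 0.07]
force: [-0.3, 0.2, -0.4]
grip_width: 0.531
```

Request:
{"fn": "step_arm", "kwargs": {"series": [{"jaw": -1,"linear": [0,0,0],"twist": [0,0,0]},{"jaw": -1,"linear": [0,0,0],"twist": [0,0,0]},{"jaw": -1,"linear": [0,0,0],"twist": [0,0,0]},{"jaw": -1,"linear": [0,0,0],"twist": [0,0,0]},{"jaw": -1,"linear": [0,0,0],"twist": [0,0,0]}]}}

```text
time_s: 10.62
eef_pos: [0.5585, -0.3527, 0.0491]
orientation: [-2.873, -0.76, 0.073]
force: [-4.8, -2.3, 2.3]
grip_width: 0.265
```

Run:
```python
from h import *
s=robot.read_state();p,Q=pose()
A=np.array([.5602,-.3527,.05]);az=np.radians(119.6);Rc=R.from_euler('z',az)*R.from_euler('y',-np.radians(25))
print(s['grip_width'],s['force'],p,'cell mid in tool mm',Q.inv().apply(A-p)*1e3,'rel rot',(Q.inv()*Rc).as_euler('xyz',degrees=True))
```

```text
0.26529164182778 [-4.7816 -2.3016  2.2767] [ 0.5585 -0.3527  0.0491] cell mid in tool mm [ 1.4729  0.6672 -1.0649] rel rot [179.7657  14.927  -90.0414]
```

Request:
{"fn": "step_arm", "kwargs": {"series": [{"jaw": -1,"linear": [0,-6,-34],"twist": [0,0,0]},{"jaw": -1,"linear": [0,-15,-84],"twist": [0,0,0]},{"jaw": -1,"linear": [0,-21,-120],"twist": [0,0,0]},{"jaw": -1,"linear": [0,-21,-120],"twist": [0,0,0]}]}}

```text
time_s: 11.12
eef_pos: [0.5622, -0.3533, 0.1751]
orientation: [-2.879, -0.762, 0.061]
force: [-0.1, -0.7, -0.9]
grip_width: 0.259
```

```bash
cat >> h.py <<'E'
T=np.array([.4532,.0426,np.radians(88.37)])
off=np.array([0,.7,-1.1]); tilt0=14.93   # cell mid in tool (mm), cell slope minus tool tilt (deg)
def tcp(fx,fz,th,y=0):
    "TCP pose for flat-end centre at (fx,fz) mm of the tester, slope th deg"
    t=np.radians(th);C=pt(T,(fx+35*np.cos(t),y,fz+35*np.sin(t)))
    Q=down(T[2]-np.pi/2,np.radians(th-tilt0)); return C-Q.apply(off/1000),Q
def along(s,th=25.5,fx=-36.3,fz=37.3):
    t=np.radians(th); return tcp(fx+s*np.cos(t),fz+s*np.sin(t),th)
E
python3 - <<'E'
from h import *
print(pose()[0]); s=robot.read_state();print(s['grip_width'],s['force'])
print(along(60)[0]);go(*along(60)); p,Q=along(60);go(p+[0.03,-.05,.06],Q)
E
```

```text
[ 0.5622 -0.3533  0.1751]
0.2592491238336907 [-0.0974 -0.742  -0.869 ]
[0.4546 0.0929 0.0772]
lin [ 127.1 -418.3  170.6] twist [0.0153 0.0934 0.538 ]
lin [ 128.6 -370.9  101.7] twist [0.0153 0.0934 0.538 ]
```

Request:
{"fn": "step_arm", "kwargs": {"series": [{"jaw": -1,"linear": [128,-371,102],"twist": [0.015,0.093,0.538]},{"jaw": -1,"linear": [128,-371,102],"twist": [0.015,0.093,0.538]},{"jaw": -1,"linear": [128,-371,102],"twist": [0.015,0.093,0.538]},{"jaw": -1,"linear": [128,-371,102],"twist": [0.015,0.093,0.538]},{"jaw": -1,"linear": [128,-371,102],"twist": [0.015,0.093,0.538]}]}}

```text
time_s: 11.75
eef_pos: [0.4976, -0.0444, 0.1407]
orientation: [-2.951, 0.045, 0.011]
force: [1.0, 1.8, -0.9]
grip_width: 0.262
```

Run:
```python
from h import *
print(pose()[0],robot.read_state()['grip_width'])
p,Q=along(60);go(p+[0,0,.05],Q)
```

```text
[ 0.4976 -0.0444  0.1407] 0.2623515919570361
lin [ -46.8 -130.9   39.4] twist [-0.0054  0.0099 -0.0028]
```

Request:
{"fn": "step_arm", "kwargs": {"series": [{"jaw": -1,"linear": [-20,-55,10],"twist": [0,0,0]},{"jaw": -1,"linear": [-40,-110,25],"twist": [0,0,0]},{"jaw": -1,"linear": [-47,-131,39],"twist": [0,0,0]},{"jaw": -1,"linear": [-47,-131,39],"twist": [0,0,0]},{"jaw": -1,"linear": [-47,-131,39],"twist": [0,0,0]}]}}

```text
time_s: 12.38
eef_pos: [0.4558, 0.0901, 0.1288]
orientation: [-2.953, 0.044, 0.01]
force: [0.3, 0.2, -0.4]
grip_width: 0.258
```

Run:
```python
from h import *
w,im=look('w6')
p,Q=along(60);go(p+[0,0,.05],Q);go(p,Q)
p0,Q0=pose();Rc=Q0*down(T[2]-np.pi/2,0).inv()*R.identity()
# predicted cell points from measured tool pose
k=np.radians(tilt0)
u=Q0.apply([0,-np.cos(k),-np.sin(k)]);n=Q0.apply([0,np.sin(k),-np.cos(k)])
C=p0+Q0.apply(off/1000);print('slope',np.degrees(np.arcsin(u[2])))
print('button tip,rim top,rim bottom,flat top',proj(w,[C+.035*u,C+.032*u+.013*n,C+.032*u-.013*n,C-.035*u+.013*n]))
print(proj(w,pt(T,[(35,0,53),(-30,20,60),(-30,-20,60)])))
cv2.imwrite('pics/c6.png',cv2.resize(im[130:350,200:440],None,fx=2.5,fy=2.5,interpolation=cv2.INTER_CUBIC))
```

```text
[0.4562 0.0897 0.1293]
[0.4564 0.0896 0.1296]
[0.4566 0.0895 0.1298] [-2.9531  0.0455  0.0075]
lin [-2.  -2.9  3.1] twist [-0.0036  0.0074 -0.003 ]
lin [-1.6  6.5 52.3] twist [-0.0036  0.0074 -0.003 ]
slope 25.70395901961249
button tip,rim top,rim bottom,flat top [[315.5988 204.0892]
 [315.4737 224.2415]
 [315.7206 195.8108]
 [315.6176 318.8788]]
[[314.3111 244.2298]
 [288.7316 327.5224]
 [339.7747 327.7206]]
```

View pics/c6.png

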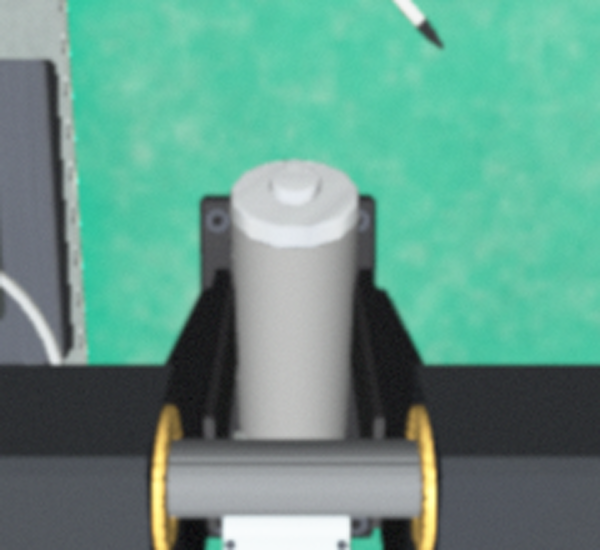

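The picture shows the cell held with its button up and the button face spanning rows 160–236, as predicted for a slope of about 25.5°. The gripper and cell centre appear at column 295 (u=318, predicted 315.6). That is a side bias of about 1.3 mm in the wrist camera, and both grips pulled the arm the same way, so I'll shift the tester estimate to x=0.4519.

```bash
sed -i 's/T=np.array(\[.4532/T=np.array([.4519/' h.py
python3 - <<'E'
from h import *
for s in (60,30): print(s);go(*along(s))
E
```

```text
60
lin [-2.9  6.5 52.3] twist [-0.0036  0.0074 -0.003 ]
30
lin [-2.8 35.5 59.9] twist [-0.0036  0.0074 -0.003 ]
```

Request:
{"fn": "step_arm", "kwargs": {"series": [{"jaw": -1,"linear": [-3,6.5,25],"twist": [-0.003,0.007,-0.003]},{"jaw": -1,"linear": [-3,6.5,50],"twist": [-0.003,0.007,-0.003]},{"jaw": -1,"linear": [-3,6.5,51],"twist": [-0.003,0.007,-0.003]},{"jaw": -1,"linear": [-3,6.5,51],"twist": [-0.003,0.007,-0.003]},{"jaw": -1,"linear": [-3,6.5,51],"twist": [-0.003,0.007,-0.003]}]}}

```text
time_s: 13.15
eef_pos: [0.4538, 0.0933, 0.0798]
orientation: [-2.956, 0.04, -0.006]
force: [-0.3, 0.4, -0.3]
grip_width: 0.261
```

Request:
{"fn": "step_arm", "kwargs": {"series": [{"jaw": -1,"linear": [0,0,0],"twist": [0,0,0]},{"jaw": -1,"linear": [0,0,0],"twist": [0,0,0]},{"jaw": -1,"linear": [0,0,0],"twist": [0,0,0]},{"jaw": -1,"linear": [0,0,0],"twist": [0,0,0]}]}}

```text
time_s: 13.65
eef_pos: [0.4526, 0.0936, 0.0784]
orientation: [-2.956, 0.04, -0.003]
force: [0.6, 0.8, -0.6]
grip_width: 0.262
```

Run:
```python
from h import *
print(pose()[0],robot.read_state()['force'])
for s in (60,30,15,8): print(s);go(*along(s))
```

```text
[0.4526 0.0936 0.0784] [ 0.599   0.8209 -0.6053]
60
lin [0.7 0.9 1. ] twist [-0.0006  0.001   0.0016]
30
lin [ 0.7 29.9  8.7] twist [-0.0006  0.001   0.0016]
15
lin [ 0.7 44.4 12.6] twist [-0.0006  0.001   0.0016]
8
lin [ 0.7 51.1 14.4] twist [-0.0006  0.001   0.0016]
```

Request:
{"fn": "step_arm", "kwargs": {"series": [{"jaw": -1,"linear": [0.5,15,4.8],"twist": [0,0.001,0.001]},{"jaw": -1,"linear": [0.5,30,8.7],"twist": [0,0.001,0.001]},{"jaw": -1,"linear": [0.5,44.4,12.5],"twist": [0,0.001,0.001]},{"jaw": -1,"linear": [0.5,44.4,12.5],"twist": [0,0.001,0.001]},{"jaw": -1,"linear": [0.5,44.4,12.5],"twist": [0,0.001,0.001]}]}}

```text
time_s: 14.28
eef_pos: [0.4521, 0.052, 0.0579]
orientation: [-2.956, 0.042, -0.004]
force: [-0.4, 1.0, -0.5]
grip_width: 0.26
```

Run:
```python
from h import *
print(pose()[0],robot.read_state()['force'])
for s in (15,8,0): print(s);go(*along(s))
```

```text
[0.4521 0.052  0.0579] [-0.3615  0.9938 -0.4963]
15
lin [ 0.  -0.3  0.1] twist [-0.0008 -0.0001 -0.0002]
8
lin [0.1 6.5 1.9] twist [-0.0008 -0.0001 -0.0002]
0
lin [ 0.1 14.2  4. ] twist [-0.0008 -0.0001 -0.0002]
```

Request:
{"fn": "step_arm", "kwargs": {"series": [{"jaw": -1,"linear": [0,3,0.8],"twist": [0,0,0]},{"jaw": -1,"linear": [0,6.5,1.9],"twist": [0,0,0]},{"jaw": -1,"linear": [0,6.5,1.9],"twist": [0,0,0]},{"jaw": -1,"linear": [0,6.5,1.9],"twist": [0,0,0]}]}}

```text
time_s: 14.78
eef_pos: [0.4521, 0.0465, 0.0552]
orientation: [-2.956, 0.041, -0.005]
force: [0.5, 2.7, 0.8]
grip_width: 0.261
```

Run:
```python
from h import *
print(pose()[0],robot.read_state()['force'],robot.read_state()['ft_torque'])
for s in (8,0): print(s);go(*along(s))
```

```text
[0.4521 0.0465 0.0552] [0.5207 2.7423 0.7876] [ 0.2944  0.0247 -0.0028]
8
lin [-0.1  0.6  0.2] twist [-0.0012 -0.0005  0.0007]
0
lin [-0.1  8.3  2.3] twist [-0.0012 -0.0005  0.0007]
```

Request:
{"fn": "step_arm", "kwargs": {"series": [{"jaw": -1,"linear": [0,3,0.8],"twist": [0,0,0]},{"jaw": -1,"linear": [0,6,1.6],"twist": [0,0,0]},{"jaw": -1,"linear": [0,8.3,2.3],"twist": [0,0,0]},{"jaw": -1,"linear": [0,8.3,2.3],"twist": [0,0,0]},{"jaw": -1,"linear": [0,8.3,2.3],"twist": [0,0,0]}]}}

```text
time_s: 15.4
eef_pos: [0.4522, 0.0391, 0.052]
orientation: [-2.954, 0.042, -0.005]
force: [-0.5, 5.4, 5.4]
grip_width: 0.256
```

Run:
```python
from h import *
robot.read_camera('top');a=robot.read_state()['force'];robot.read_camera('top');print(a,robot.read_state()['force'],pose()[0])
go(*along(0));w,im=look('w7');cv2.imwrite('pics/c7.png',cv2.resize(im[100:320,200:440],None,fx=2.5,fy=2.5,interpolation=cv2.INTER_CUBIC))
```

```text
[-0.0073  5.3046  5.2634] [-0.6761  6.2934  6.1164] [0.4522 0.0391 0.052 ]
lin [-0.4  0.4  0.5] twist [-0.0026 -0.0009  0.0003]
[0.4522 0.0391 0.052 ]
[0.4522 0.0391 0.052 ]
[0.4522 0.0391 0.052 ] [-2.9543  0.0417 -0.0052]
```

View pics/c7.png

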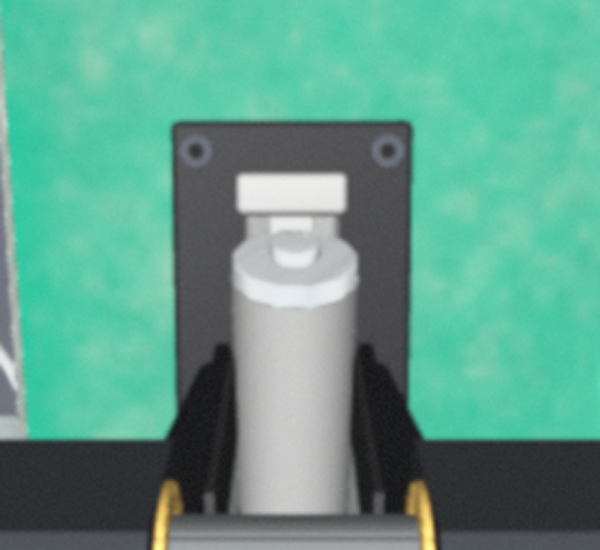

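The picture shows the button end clear of the post: the rim is at row 233 and the post's inner edge at row 213, on the same column. The contact pushes back about 5 N, with 6 N upward, so the cell is lightly touching below. I'll raise it 1 mm, then tip down.

Run:
```python
from h import *
for a in [(-36.6,38.3,25.5),(-36.6,38.3,20),(-36.6,38.5,14)]: print(a);go(*tcp(*a))
```

```text
(-36.6, 38.3, 25.5)
lin [-0.4  0.5 -0.6] twist [-0.0025 -0.0008  0.0003]
(-36.6, 38.3, 20)
lin [-0.4 -0.   2.8] twist [-0.0985 -0.0009  0.0003]
(-36.6, 38.5, 14)
lin [-0.4 -0.4  6.3] twist [-0.2032 -0.0009  0.0002]
```

Request:
{"fn": "step_arm", "kwargs": {"series": [{"jaw": -1,"linear": [0,0.5,-1],"twist": [0,0,0]},{"jaw": -1,"linear": [0,0.3,0.8],"twist": [-0.05,0,0]},{"jaw": -1,"linear": [0,0,2.5],"twist": [-0.098,0,0]},{"jaw": -1,"linear": [0,0,2.5],"twist": [-0.098,0,0]},{"jaw": -1,"linear": [0,0,2.5],"twist": [-0.098,0,0]}]}}

```text
time_s: 16.27
eef_pos: [0.4521, 0.0397, 0.0491]
orientation: [-3.053, 0.042, -0.004]
force: [0.4, 5.0, 3.4]
grip_width: 0.258
```

Run:
```python
from h import *
s=robot.read_state();print(s['force'],s['ft_torque'],pose()[0])
for a in [(-36.6,38.5,20),(-36.8,38.5,14),(-36.8,38.5,8)]: print(a);go(*tcp(*a))
```

```text
[0.3847 5.0027 3.3666] [0.8862 0.1023 0.0261] [0.4521 0.0397 0.0491]
(-36.6, 38.5, 20)
lin [-0.3  0.  -0.3] twist [-0.0001 -0.001   0.0007]
(-36.8, 38.5, 14)
lin [-0.3 -0.4  3.3] twist [-0.1049 -0.001   0.0007]
(-36.8, 38.5, 8)
lin [-0.3 -0.7  7. ] twist [-0.2096 -0.0011  0.0006]
```

Run:
```python
from h import *
import json
w=json.load(open('w7.json'))
p0=np.array([.4522,.0391,.052]);Q0=R.from_rotvec([-2.9543,.0417,-.0052]);k=np.radians(tilt0)
u=Q0.apply([0,-np.cos(k),-np.sin(k)]);n=Q0.apply([0,np.sin(k),-np.cos(k)]);C=p0+Q0.apply(off/1000)
print('btn tip, rim low, rim top',proj(w,[C+.035*u,C+.032*u-.013*n,C+.032*u+.013*n]),'meas v 198,193.2,~222')
print('post in edge, out edge, base corners',proj(w,pt(T,[(35,0,53),(44,0,53),(57,32,10),(57,-32,10)])),'meas 185.2, 169.5, (269.2,149.5) (364,149.5)')
b=R.from_euler('z',-T[2])
print('flat',b.apply(C-.035*u-[T[0],T[1],0]))
```

```text
btn tip, rim low, rim top [[315.2828 203.9217]
 [315.4159 195.663 ]
 [315.1507 224.0409]] meas v 198,193.2,~222
post in edge, out edge, base corners [[314.716  186.2658]
 [314.7297 169.5537]
 [266.5421 148.499 ]
 [363.7205 148.6631]] meas 185.2, 169.5, (269.2,149.5) (364,149.5)
flat [-0.0359 -0.0004  0.0378]
```

```bash
sed -i 's/off=np.array(\[0,.7/off=np.array([0,-.5/' h.py
python3 - <<'E'
from h import *
for a in [(-36.6,38.5,20),(-36.8,38.5,14),(-36.8,38.5,8)]: print(a);go(*tcp(*a))
E
```

```text
(-36.6, 38.5, 20)
lin [-0.3  1.2 -0.3] twist [-0.0001 -0.001   0.0007]
(-36.8, 38.5, 14)
lin [-0.3  0.8  3.2] twist [-0.1049 -0.001   0.0007]
(-36.8, 38.5, 8)
lin [-0.3  0.5  6.8] twist [-0.2096 -0.0011  0.0006]
```

Request:
{"fn": "step_arm", "kwargs": {"series": [{"jaw": -1,"linear": [0,1.4,0],"twist": [0,0,0]},{"jaw": -1,"linear": [0,1.2,1.6],"twist": [-0.05,0,0]},{"jaw": -1,"linear": [0,1.2,3.2],"twist": [-0.105,0,0]},{"jaw": -1,"linear": [0,1.2,3.2],"twist": [-0.105,0,0]},{"jaw": -1,"linear": [0,1.2,3.2],"twist": [-0.105,0,0]}]}}

```text
time_s: 16.9
eef_pos: [0.4521, 0.0389, 0.0456]
orientation: [3.125, -0.043, 0.001]
force: [0.1, 5.2, 2.7]
grip_width: 0.256
```

Run:
```python
from h import *
s=robot.read_state();print(s['force'],s['ft_torque'],pose()[0])
for a in [(-36.8,38.5,14),(-36.8,38.5,8),(-36.5,38.3,3),(-36.3,38,0)]: print(a);go(*tcp(*a))
```

```text
[0.084  5.1919 2.6859] [0.9597 0.1266 0.0547] [0.4521 0.0389 0.0456]
(-36.8, 38.5, 14)
lin [-0.3 -0.3 -0.2] twist [-0.     -0.0012  0.0007]
(-36.8, 38.5, 8)
lin [-0.3 -1.   3.3] twist [-0.1048 -0.0012  0.0006]
(-36.5, 38.3, 3)
lin [-0.3 -1.5  6.5] twist [-0.192  -0.0012  0.0006]
(-36.3, 38, 0)
lin [-0.3 -1.8  8.5] twist [-0.2444 -0.0013  0.0005]
```

Request:
{"fn": "step_arm", "kwargs": {"series": [{"jaw": -1,"linear": [0,0,1.6],"twist": [-0.05,0,0]},{"jaw": -1,"linear": [0,-0.4,3.3],"twist": [-0.105,0,0]},{"jaw": -1,"linear": [0,-0.4,3.3],"twist": [-0.105,0,0]},{"jaw": -1,"linear": [0,-0.4,3.3],"twist": [-0.105,0,0]}]}}

```text
time_s: 17.4
eef_pos: [0.4521, 0.0392, 0.0421]
orientation: [3.02, -0.042, -0.001]
force: [-0.4, 5.6, 1.1]
grip_width: 0.263
```

Run:
```python
from h import *
s=robot.read_state();print(s['force'],s['ft_torque'],pose()[0])
for a in [(-36.8,38.5,8),(-36.5,38.3,3),(-36.3,38,0)]: print(a);go(*tcp(*a))
```

```text
[-0.4119  5.6361  1.0572] [ 0.8854  0.0506 -0.0075] [0.4521 0.0392 0.0421]
(-36.8, 38.5, 8)
lin [-0.3 -0.6 -0.3] twist [ 0.0004 -0.0013  0.0008]
(-36.5, 38.3, 3)
lin [-0.3 -1.5  2.8] twist [-0.0868 -0.0013  0.0007]
(-36.3, 38, 0)
lin [-0.3 -2.   4.8] twist [-0.1392 -0.0013  0.0007]
```

Request:
{"fn": "step_arm", "kwargs": {"series": [{"jaw": -1,"linear": [0,-0.5,1.5],"twist": [-0.045,0,0]},{"jaw": -1,"linear": [0,-1,3],"twist": [-0.088,0,0]},{"jaw": -1,"linear": [0,-1.4,4.6],"twist": [-0.14,0,0]},{"jaw": -1,"linear": [0,-1.4,4.6],"twist": [-0.14,0,0]},{"jaw": -1,"linear": [0,-1.4,4.6],"twist": [-0.14,0,0]}]}}

```text
time_s: 18.02
eef_pos: [0.4522, 0.0396, 0.0379]
orientation: [2.879, -0.039, -0.004]
force: [-2.9, 4.4, 5.8]
grip_width: 0.259
```

Run:
```python
from h import *
s=robot.read_state();print(s['force'],s['ft_torque'],pose()[0])
for a in [(-36.3,38,0),(-35,38,0)]: print(a);go(*tcp(*a))
w,im=look('w8')
print(proj(w,pt(T,[(35,0,53),(32,0,51),(35,0,38),(-30,0,60)])))
cv2.imwrite('pics/c8.png',cv2.resize(im[60:330,200:440],None,fx=2.2,fy=2.2,interpolation=cv2.INTER_CUBIC))
```

```text
[-2.9374  4.4052  5.8191] [0.7095 0.5101 0.016 ] [0.4522 0.0396 0.0379]
(-36.3, 38, 0)
lin [-0.3 -1.1  0.6] twist [ 0.0018 -0.0009  0.0009]
(-35, 38, 0)
lin [-0.3 -2.3  0.3] twist [ 0.0018 -0.0009  0.0009]
[0.4522 0.0396 0.0379]
[0.4522 0.0396 0.0379]
[0.4522 0.0396 0.0379] [ 2.8794 -0.04   -0.0041]
[[314.3258 212.9403]
 [314.3653 215.8585]
 [314.5111 196.0647]
 [314.4965 319.3028]]
```

View pics/c8.png

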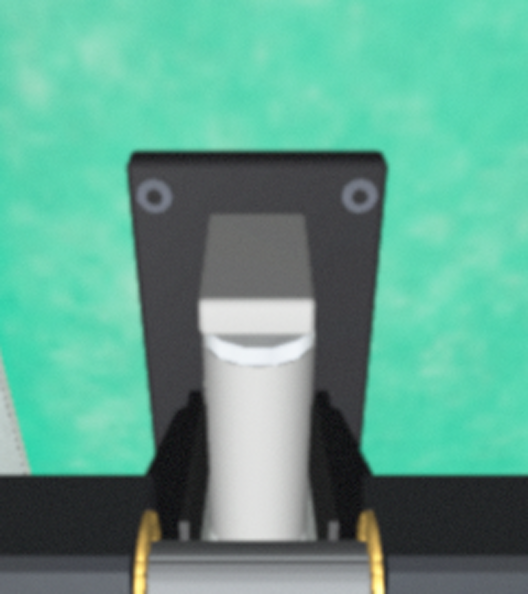

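The picture shows the cell lying down behind the post. Its button end is hidden below the post edge at (257,335) and it is in line with the bed. I'll let it move out against the post, press lightly, then release.

Request:
{"fn": "step_arm", "kwargs": {"series": [{"jaw": -1,"linear": [0,-1,0.6],"twist": [0,0,0]},{"jaw": -1,"linear": [0,-2,1.2],"twist": [0,0,0]},{"jaw": -1,"linear": [0,-2,1.2],"twist": [0,0,0]},{"jaw": -1,"linear": [0,-2,1.2],"twist": [0,0,0]}]}}

```text
time_s: 18.68
eef_pos: [0.4522, 0.0397, 0.0377]
orientation: [2.875, -0.039, -0.006]
force: [-6.1, 0.4, 13.9]
grip_width: 0.262
```

Request:
{"fn": "step_arm", "kwargs": {"series": [{"jaw": -0.3,"linear": [0,0,0],"twist": [0,0,0]},{"jaw": -0.3,"linear": [0,0,0],"twist": [0,0,0]},{"jaw": -0.1,"linear": [0,0,0],"twist": [0,0,0]},{"jaw": -0.1,"linear": [0,0,0],"twist": [0,0,0]}]}}

```text
time_s: 19.18
eef_pos: [0.4516, 0.0407, 0.0353]
orientation: [2.878, -0.04, -0.006]
force: [-0.3, 0.1, 0.1]
grip_width: 0.441
```

Run:
```python
from h import *
s=robot.read_state();print(s['force'],s['grip_width'],pose()[0])
Q=down(T[2]-np.pi/2,0)
# press with closed fingertips: tip 19 mm ahead of TCP, cell top at 51
for x,z in [(5,110),(5,72)]: print(x,z);go(pt(T,(x,0,z)),Q)
```

```text
[-0.2587  0.063   0.0901] 0.44126145220475244 [0.4516 0.0407 0.0353]
5 110
lin [  0.3  12.7 -73.9] twist [0.2631 0.0002 0.0006]
5 72
lin [  0.3   2.8 -37.2] twist [0.2631 0.0002 0.0006]
```

Request:
{"fn": "step_arm", "kwargs": {"series": [{"jaw": -0.1,"linear": [0,0,-20],"twist": [0,0,0]},{"jaw": -0.1,"linear": [0,3,-45],"twist": [0.05,0,0]},{"jaw": -1,"linear": [0,10,-66],"twist": [0.15,0,0]},{"jaw": -1,"linear": [0,12.7,-74],"twist": [0.263,0,0]},{"jaw": -1,"linear": [0,12.7,-74],"twist": [0.263,0,0]}]}}

```text
time_s: 19.8
eef_pos: [0.4526, 0.0464, 0.1114]
orientation: [3.14, -0.049, 0.004]
force: [-0.1, -0.1, -0.7]
grip_width: 0.19
```

Request:
{"fn": "step_arm", "kwargs": {"series": [{"jaw": -1,"linear": [0,0,0],"twist": [0,0,0]},{"jaw": -1,"linear": [0,0,0],"twist": [0,0,0]},{"jaw": -1,"linear": [0,0,0],"twist": [0,0,0]},{"jaw": -1,"linear": [0,0,0],"twist": [0,0,0]},{"jaw": -1,"linear": [0,0,0],"twist": [0,0,0]}]}}

```text
time_s: 20.42
eef_pos: [0.4519, 0.0479, 0.1103]
orientation: [3.141, -0.043, -0.0]
force: [-0.7, 0.5, -0.1]
grip_width: 0.009
```

Run:
```python
from h import *
s=robot.read_state();print(s['force'],s['grip_width'],pose()[0])
Q=down(T[2]-np.pi/2,0)
for x,z in [(12,72),(12,69)]: print(x,z);go(pt(T,(x,0,z)),Q)
```

```text
[-0.6719  0.4831 -0.1461] 0.00909271340509812 [0.4519 0.0479 0.1103]
12 72
lin [ 0.2 -6.7 38.3] twist [0.0001 0.0001 0.0009]
12 69
lin [ 0.2 -6.7 41.3] twist [0.0001 0.0001 0.0009]
```

Request:
{"fn": "step_arm", "kwargs": {"series": [{"jaw": -1,"linear": [0,-6.7,20],"twist": [0,0,0]},{"jaw": -1,"linear": [0,-6.7,37],"twist": [0,0,0]},{"jaw": -1,"linear": [0,-6.7,39],"twist": [0,0,0]},{"jaw": -1,"linear": [0,-6.7,40],"twist": [0,0,0]},{"jaw": -1,"linear": [0,-6.7,40],"twist": [0,0,0]}]}}

```text
time_s: 21.05
eef_pos: [0.4526, 0.0543, 0.071]
orientation: [-3.141, 0.044, -0.002]
force: [0.7, 0.3, 0.1]
grip_width: 0.003
```

Request:
{"fn": "step_arm", "kwargs": {"series": [{"jaw": -1,"linear": [0,0,1],"twist": [0,0,0]},{"jaw": -1,"linear": [0,0,1.5],"twist": [0,0,0]},{"jaw": -1,"linear": [0,0,1.5],"twist": [0,0,0]}]}}

```text
time_s: 21.42
eef_pos: [0.4522, 0.0544, 0.069]
orientation: [-3.141, 0.044, -0.0]
force: [0.5, -0.3, -0.0]
grip_width: 0.006
```

Request:
{"fn": "step_arm", "kwargs": {"series": [{"jaw": -1,"linear": [0,0,1],"twist": [0,0,0]},{"jaw": -1,"linear": [0,0,2],"twist": [0,0,0]},{"jaw": -1,"linear": [0,0,2],"twist": [0,0,0]}]}}

```text
time_s: 21.8
eef_pos: [0.452, 0.0544, 0.0667]
orientation: [-3.141, 0.044, 0.0]
force: [1.0, -0.0, 0.7]
grip_width: 0.011
```

Request:
{"fn": "step_arm", "kwargs": {"series": [{"jaw": -1,"linear": [0,0,1],"twist": [0,0,0]},{"jaw": -1,"linear": [0,0,1],"twist": [0,0,0]}]}}

```text
time_s: 22.05
eef_pos: [0.452, 0.0545, 0.0658]
orientation: [-3.141, 0.044, 0.0]
force: [0.6, 0.2, 0.3]
grip_width: 0.004
```

Run:
```python
from h import *
s=robot.read_state();print(s['force'],s['ft_torque'],s['grip_width'],pose()[0])
w,im=look('w9');robot.read_camera
t=robot.read_camera('top')[:,:,::-1]
a=cv2.resize(im[80:300,220:420],None,fx=2,fy=2,interpolation=cv2.INTER_CUBIC)
b=cv2.resize(t[185:265,220:300],(400,400),interpolation=cv2.INTER_CUBIC)
o=np.zeros((440,800,3),np.uint8);o[:,:400]=a;o[:400,400:]=b;cv2.imwrite('pics/c9.png',o)
```

```text
[0.6209 0.2131 0.2796] [-0.0914  0.0835  0.005 ] 0.003739609166693041 [0.452  0.0545 0.0658]
[0.4521 0.0545 0.0658]
[0.4521 0.0545 0.0659]
[0.4521 0.0544 0.0659] [-3.1412  0.0438 -0.0002]
```

View pics/c9.png

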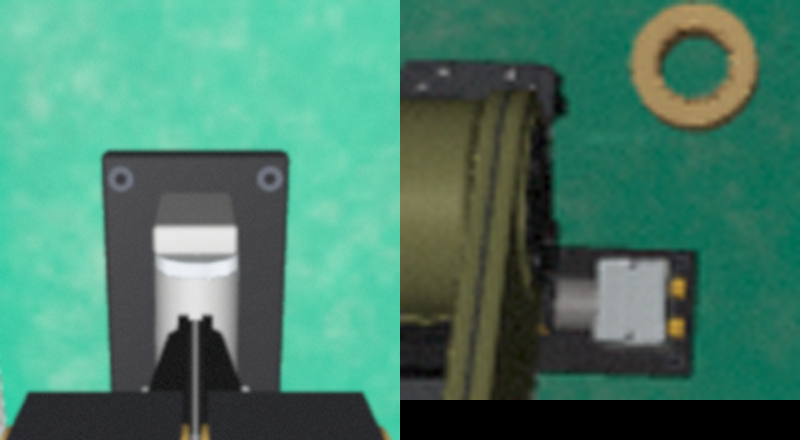

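The picture shows the cell in the bed between roof and post, with the closed fingertips over it. There's no contact force yet, so I'll carry on down in small steps until it is felt.

Request:
{"fn": "step_arm", "kwargs": {"series": [{"jaw": -1,"linear": [0,0,0.7],"twist": [0,0,0]},{"jaw": -1,"linear": [0,0,1.4],"twist": [0,0,0]},{"jaw": -1,"linear": [0,0,1.4],"twist": [0,0,0]}]}}

```text
time_s: 22.62
eef_pos: [0.452, 0.0544, 0.0644]
orientation: [-3.141, 0.044, 0.0]
force: [-0.9, 1.0, -0.1]
grip_width: 0.004
```

Request:
{"fn": "step_arm", "kwargs": {"series": [{"jaw": -1,"linear": [0,0,0.7],"twist": [0,0,0]},{"jaw": -1,"linear": [0,0,1.4],"twist": [0,0,0]},{"jaw": -1,"linear": [0,0,1.4],"twist": [0,0,0]}]}}

```text
time_s: 23.0
eef_pos: [0.452, 0.0545, 0.063]
orientation: [-3.141, 0.044, 0.0]
force: [0.0, -0.3, -0.7]
grip_width: 0.006
```

Run:
```python
from h import *
import json
w=json.load(open('w9.json'));p=np.array([.4521,.0544,.0659]);Q=R.from_rotvec([-3.1412,.0438,-.0002])
print('tip edges',proj(w,p+Q.apply([[0,-.01,.019],[0,.01,.019],[0,-.01,0.0],[0.0,-.01,-.02]])),'meas tip top row',80+316/2)
im=cv2.imread('pics/w9r.png')
print('cell top axis pts',proj(w,pt(T,[(32,0,51),(22,0,51),(12,0,51)])))
im2=robot.read_camera('wrist');cv2.imwrite('pics/w10r.png',im2[:,:,::-1])
for v in range(215,262,3): print(v,im2[v,300:340:2].mean(1).astype(int).tolist() if False else im2[v,300:340:3].mean(-1).astype(int))
```

```text
tip edges [[315.5052 225.8509]
 [315.5051 256.1052]
 [315.3458 238.3825]
 [315.1409 254.4951]] meas tip top row 238.0
cell top axis pts [[315.7229 211.9794]
 [315.7101 228.0509]
 [315.6977 243.6591]]
215 [206 236 239 237 238 239 238 235 234 237 240 239 214 124]
218 [164 225 235 235 238 238 238 234 234 234 236 221 154  97]
221 [165 188 200 212 219 221 222 217 215 206 192 175 149  98]
224 [162 188 201 213 221 227 227 222 212 207 193 175 150  94]
227 [164 188 203 213 222 226 227 221 213 205 194 175 149  94]
230 [163 188 202 213 221 226 226 221 214 206 193 174 147  93]
233 [163 186 202 212 222 225 226 221 214 205 192 176 147  92]
236 [163 186 203 199 195 222 226 200 189 206 193 174 144  97]
239 [161 187 204  96  33 170 195  91  31 190 191 173 146  94]
242 [162 187 201  83  25  52 107  23  30 189 189 173 143  84]
245 [160 180 136  34  21  52 107  27  27  79 159 171 145  87]
248 [160 125  26  23  25  52 107  30  25  23  58 166 144  86]
251 [155  56  20  26  27  50 107  30  24  24  25 135 145  82]
254 [135  25  29  23  24  50 108  26  24  24  25  83 140  80]
257 [ 92  19  22  22  23  53 105  27  26  23  25  36 132  79]
260 [ 43  25  25  25  26  52 105  31  25  26  24  22 103  74]
```

Request:
{"fn": "step_arm", "kwargs": {"series": [{"jaw": -1,"linear": [0,0,0.7],"twist": [0,0,0]},{"jaw": -1,"linear": [0,0,1.4],"twist": [0,0,0]},{"jaw": -1,"linear": [0,0,2.1],"twist": [0,0,0]},{"jaw": -1,"linear": [0,0,2.1],"twist": [0,0,0]}]}}

```text
time_s: 23.55
eef_pos: [0.452, 0.0545, 0.0609]
orientation: [-3.141, 0.044, 0.0]
force: [-0.2, 0.6, -0.8]
grip_width: 0.005
```

Request:
{"fn": "step_arm", "kwargs": {"series": [{"jaw": -1,"linear": [0,0,0.7],"twist": [0,0,0]},{"jaw": -1,"linear": [0,0,1.4],"twist": [0,0,0]},{"jaw": -1,"linear": [0,0,2.1],"twist": [0,0,0]},{"jaw": -1,"linear": [0,0,2.1],"twist": [0,0,0]}]}}

```text
time_s: 24.05
eef_pos: [0.452, 0.0545, 0.0588]
orientation: [-3.141, 0.044, 0.0]
force: [0.2, -0.9, 0.5]
grip_width: 0.005
```

Request:
{"fn": "step_arm", "kwargs": {"series": [{"jaw": -1,"linear": [0,0,0.7],"twist": [0,0,0]},{"jaw": -1,"linear": [0,0,1.4],"twist": [0,0,0]},{"jaw": -1,"linear": [0,0,2.1],"twist": [0,0,0]},{"jaw": -1,"linear": [0,0,2.1],"twist": [0,0,0]}]}}

```text
time_s: 24.55
eef_pos: [0.452, 0.0545, 0.0567]
orientation: [-3.141, 0.044, 0.0]
force: [0.3, -0.5, 0.1]
grip_width: 0.004
```

Run:
```python
from h import *
s=robot.read_state();print(s['force'],s['ft_torque'],s['grip_width'],pose()[0])
w,im=look('w11')
print('cell end, top at home',proj(w,pt(T,[(32,0,51),(12,0,51),(35,0,53),(44,0,53)])))
for v in range(190,262,3): print(v,im[v,285:350:4].mean(-1).astype(int))
```

```text
[ 0.2512 -0.511   0.1467] [-0.0707  0.0999  0.0433] 0.0038119237190869645 [0.452  0.0545 0.0567]
[0.4521 0.0544 0.0567]
[0.4521 0.0545 0.0568]
[0.4521 0.0544 0.0568] [-3.1412  0.0438 -0.0002]
cell end, top at home [[315.6473 217.2598]
 [315.6233 250.1858]
 [315.6362 213.3243]
 [315.6475 197.5398]]
190 [78 76 77 83 95 96 95 96 94 96 96 97 93 81 69 69 71]
193 [76 76 73 90 93 95 95 96 97 96 94 95 95 86 70 69 69]
196 [ 77  75  73 107 115 115 116 118 115 117 116 116 116 110  73  70  68]
199 [ 78  76  77 206 221 221 221 221 222 220 221 221 222 212  67  68  70]
202 [ 73  75  76 217 231 230 230 230 231 230 230 230 230 222  70  69  71]
205 [ 74  74  73 213 229 229 227 228 228 229 228 227 227 218  68  70  71]
208 [ 73  74  76 207 227 228 228 226 226 226 225 225 225 215  70  71  70]
211 [ 75  74  72 183 200 202 202 201 199 200 199 198 199 187  70  69  69]
214 [ 75  75  70 161 189 149 137 136 136 136 135 140 161 194  71  67  67]
217 [ 73  73  71 154 228 237 230 216 218 213 219 235 237 208  74  66  69]
220 [ 72  74  74 136 224 238 238 238 238 235 235 240 238 183  75  67  67]
223 [ 74  75  73 131 
[... 240 characters left out ...]
6 221 210 198 178 141  69  68  67]
235 [ 69  72  71 124 178 200 213 221 226 219 207 198 177 141  68  65  65]
238 [ 71  71  70 127 177 200 117 102 222 119  97 196 177 140  68  66  67]
241 [ 69  68  68 125 178 200  90  26 124  34  68 198 176 140  65  66  68]
244 [ 71  70  69 130 176 190  56  26 120  29  46 178 177 139  67  67  66]
247 [ 71  73  70 126 175  50  25  26 119  28  26  41 174 137  64  66  67]
250 [ 70  70  70 117 162  24  25  27 121  30  21  22 152 135  65  67  64]
253 [ 71  67  71 117 125  25  26  27 120  31  26  26 105 138  64  64  64]
256 [ 69  69  68 116  64  23  27  27 118  29  27  21  49 135  67  64  63]
259 [ 71  70  67 112  27  22  23  27 120  29  23  23  27 131  65  65  64]
```

Request:
{"fn": "step_arm", "kwargs": {"series": [{"jaw": -1,"linear": [0,0,1],"twist": [0,0,0]},{"jaw": -1,"linear": [0,0,2],"twist": [0,0,0]},{"jaw": -1,"linear": [0,0,2.5],"twist": [0,0,0]},{"jaw": -1,"linear": [0,0,2.5],"twist": [0,0,0]}]}}

```text
time_s: 25.2
eef_pos: [0.452, 0.0545, 0.0542]
orientation: [-3.141, 0.044, 0.0]
force: [-0.0, 0.3, -0.6]
grip_width: 0.004
```

Request:
{"fn": "step_arm", "kwargs": {"series": [{"jaw": -1,"linear": [0,0,0.7],"twist": [0,0,0]},{"jaw": -1,"linear": [0,0,1.4],"twist": [0,0,0]},{"jaw": -1,"linear": [0,0,2],"twist": [0,0,0]},{"jaw": -1,"linear": [0,0,2],"twist": [0,0,0]}]}}

```text
time_s: 25.7
eef_pos: [0.452, 0.0545, 0.0522]
orientation: [-3.141, 0.044, 0.0]
force: [0.0, -0.8, 0.6]
grip_width: 0.004
```

Request:
{"fn": "step_arm", "kwargs": {"series": [{"jaw": -1,"linear": [0,0,0.7],"twist": [0,0,0]},{"jaw": -1,"linear": [0,0,1.4],"twist": [0,0,0]},{"jaw": -1,"linear": [0,0,1.4],"twist": [0,0,0]}]}}

```text
time_s: 26.08
eef_pos: [0.452, 0.0545, 0.0508]
orientation: [-3.141, 0.044, 0.0]
force: [0.1, 0.2, 0.3]
grip_width: 0.005
```

Request:
{"fn": "step_arm", "kwargs": {"series": [{"jaw": -1,"linear": [0,0,0.7],"twist": [0,0,0]},{"jaw": -1,"linear": [0,0,1.4],"twist": [0,0,0]},{"jaw": -1,"linear": [0,0,1.4],"twist": [0,0,0]}]}}

```text
time_s: 26.45
eef_pos: [0.4521, 0.0544, 0.0495]
orientation: [-3.141, 0.044, -0.0]
force: [-0.0, 0.4, -0.2]
grip_width: 0.002
```

Request:
{"fn": "step_arm", "kwargs": {"series": [{"jaw": -1,"linear": [0,0,0.7],"twist": [0,0,0]},{"jaw": -1,"linear": [0,0,1.4],"twist": [0,0,0]},{"jaw": -1,"linear": [0,0,1.4],"twist": [0,0,0]}]}}

```text
time_s: 26.82
eef_pos: [0.4523, 0.0544, 0.0492]
orientation: [3.141, -0.044, -0.0]
force: [-3.6, -0.5, 7.8]
grip_width: 0.007
```

Run:
```python
from h import *
s=robot.read_state();print(s['force'],s['ft_torque'],s['grip_width'],pose()[0])
w,im=look('w12')
print(proj(w,pt(T,[(32,0,51),(12,0,51),(35,0,53),(35,12,53),(35,-12,53),(12,13,38),(12,-13,38)])))
for v in range(205,275,3): print(v,im[v,280:355:4].mean(-1).astype(int))
```

```text
[-3.6413 -0.4913  7.8342] [-0.1053  0.761  -0.0005] 0.007179163261933031 [0.4523 0.0544 0.0492]
[0.4523 0.0544 0.0492]
[0.4523 0.0544 0.0492]
[0.4524 0.0544 0.0492] [ 3.1412 -0.0437 -0.0001]
[[315.139  221.9909]
 [315.1256 256.0347]
 [315.1197 217.971 ]
 [292.2974 217.9256]
 [337.94   218.0163]
 [293.1248 246.1304]
 [337.3757 246.2159]]
205 [ 73  73  74  74 222 230 231 230 231 230 231 230 231 230 229 103  69  69
  67]
208 [ 74  72  75  75 221 229 229 229 229 228 228 229 228 228 229 100  68  66
  70]
211 [ 74  73  75  74 218 228 226 227 227 227 227 226 226 226 226  98  67  68
  67]
214 [ 74  72  74  74 214 225 225 225 224 224 224 224 222 222 222 108  70  66
  68]
217 [ 74  75  74  70 163 159 154 151 150 150 150 152 149 149 162 137  69  66
  67]
220 [ 73  75  73  71 167 221 203 165 146 146 144 143 173 210 222 137  67  69
  68]
223 [ 70  72  71  72 153 226 239 237 237 236 234 231 238 240 223 123  65  65
  69]
226 [ 71  73  72  73 132 203 238 237 238 239 236 233 238 238 184 101  67  66
  65]
229 [ 74  75  70  70 131 179 199 203 232 228 225 224 205 186 158  99  68  68
  68]
232 [ 71  71  
[... 450 characters left out ...]
 23  30 169 154  98  68  66
  65]
250 [ 69  73  67  67 128 174  37  24  23  91  32  26  25 112 153  86  65  66
  63]
253 [ 70  65  69  68 126 161  25  27  26  90  33  25  19  53 154  84  64  67
  65]
256 [ 70  70  68  66 122 124  25  24  28  89  36  23  22  28 147  83  65  64
  64]
259 [ 69  69  66  65 116  63  27  20  20  92  35  24  24  24 126  84  65  65
  65]
262 [ 69  69  67  68 114  31  26  28  26  88  34  24  23  27  86  81  64  64
  64]
265 [70 68 66 66 97 22 28 23 27 91 38 25 24 24 40 76 62 65 64]
268 [69 66 68 67 54 25 22 25 25 90 33 27 26 24 27 73 66 64 65]
271 [67 67 67 64 27 21 23 27 25 90 34 26 25 25 26 52 64 65 63]
274 [64 64 66 64 27 24 23 28 29 91 35 27 27 27 25 36 65 64 61]
```

Contact at last, with 8 N up. The rim's pixel row agrees with a home, level cell (predicted 222, seen 220–223). I'll press a little more, then check whether it moves.

Request:
{"fn": "step_arm", "kwargs": {"series": [{"jaw": -1,"linear": [0,0,0.5],"twist": [0,0,0]},{"jaw": -1,"linear": [0,0,1],"twist": [0,0,0]},{"jaw": -1,"linear": [0,0,1],"twist": [0,0,0]}]}}

```text
time_s: 27.35
eef_pos: [0.4525, 0.0544, 0.0491]
orientation: [3.141, -0.044, -0.001]
force: [-6.3, -0.1, 13.0]
grip_width: 0.009
```

Request:
{"fn": "step_arm", "kwargs": {"series": [{"jaw": -1,"linear": [0,0,-8],"twist": [0,0,0]},{"jaw": -1,"linear": [0,24,-8],"twist": [0,0,0]},{"jaw": -1,"linear": [0,24,-4],"twist": [0,0,0]},{"jaw": -1,"linear": [0,24,-2],"twist": [0,0,0]},{"jaw": -1,"linear": [0,24,-2],"twist": [0,0,0]}]}}

```text
time_s: 27.98
eef_pos: [0.4512, 0.0306, 0.0492]
orientation: [3.141, -0.043, -0.001]
force: [-2.8, -0.9, 3.3]
grip_width: 0.006
```

Request:
{"fn": "step_arm", "kwargs": {"series": [{"jaw": -1,"linear": [0,0,1],"twist": [0,0,0]},{"jaw": -1,"linear": [0,0,2],"twist": [0,0,0]},{"jaw": -1,"linear": [0,0,2],"twist": [0,0,0]}]}}

```text
time_s: 28.35
eef_pos: [0.4515, 0.0306, 0.0491]
orientation: [3.14, -0.042, -0.002]
force: [-9.2, -1.3, 17.2]
grip_width: 0.004
```

Request:
{"fn": "step_arm", "kwargs": {"series": [{"jaw": -1,"linear": [0,0,-50],"twist": [0,0,0]},{"jaw": -1,"linear": [0,0,-110],"twist": [0,0,0]},{"jaw": -1,"linear": [0,60,-170],"twist": [0,0,0]},{"jaw": -1,"linear": [0,60,-200],"twist": [0,0,0]},{"jaw": -1,"linear": [0,60,-200],"twist": [0,0,0]}]}}

```text
time_s: 28.98
eef_pos: [0.4521, -0.0303, 0.2516]
orientation: [3.14, -0.046, 0.014]
force: [0.5, 0.0, -0.3]
grip_width: 0.002
```

Run:
```python
from h import *
w,im=look('w13')
print(robot.read_state()['force'])
# slug in rest b: predicted outline against bright pixels
B=np.array([.5294,-.1497,.05]);Rt=R.from_euler('z',np.radians(88.2))*R.from_euler('y',-np.radians(25))
L=np.array([(9,0,13),(-35,0,13),(-13,13,0),(-13,-13,0),(-35,0,5.5)])/1000
print('slug pred (top end,low end,sides,stop)\n',proj(w,Rt.apply(L)+B))
print('cell pred (button rim top, roof mouth, post in, sides)\n',proj(w,pt(T,[(32,0,51),(-30,0,60),(35,0,53),(0,13,38),(0,-13,38)])))
i=robot.camera_info('top');t=robot.read_camera('top')[:,:,::-1].copy()
print('top slug pred',proj(i,Rt.apply(L)+B))
old=cv2.imread('pics/top1.png');d=cv2.absdiff(t,old).max(2)
for n,(a,b,c,e) in dict(b=(190,240,300,355),a=(180,230,375,430),tape=(180,215,262,296),pack=(135,175,340,372),torch=(165,210,430,478),head=(190,215,170,198)).items():
    q=d[a:b,c:e]>40; ys,xs=np.nonzero(q); print(n,q.sum(),(xs.mean()+c,ys.mean()+a,xs.min()+c,xs.max()+c,ys.min()+a,ys.max()+a) if q.sum() else '')
g=im.min(-1)
p=proj(w,Rt.apply(L)+B)
u0,v0=p[:4].mean(0).astype(int);print(u0,v0)
for v in range(max(v0-30,0),min(v0+30,400),3): print(v,g[v,u0-24:u0+26:3].astype(int))
cv2.imwrite('pics/t13.png',t)
```

```text
[ 0.4508 -0.0296  0.2486]
[ 0.4498 -0.0291  0.2467]
[ 0.4492 -0.0289  0.2455] [-3.1405  0.043   0.0031]
[-0.5072 -0.3361 -0.5673]
slug pred (top end,low end,sides,stop)
 [[387.4763 276.6695]
 [382.4519 297.6581]
 [372.809  278.4723]
 [393.8808 278.5624]
 [381.6229 292.4514]]
cell pred (button rim top, roof mouth, post in, sides)
 [[316.3812  76.4191]
 [316.2839 139.2243]
 [316.3816  73.1328]
 [304.2995 108.6655]
 [328.4248 108.7164]]
top slug pred [[324.9746 212.483 ]
 [340.8745 214.3363]
 [330.5066 219.2895]
 [330.8239 209.0455]
 [339.4978 214.7564]]
b 149 (np.float64(330.9865771812081), np.float64(213.5704697986577), np.int64(321), np.int64(339), np.int64(208), np.int64(219))
a 14 (np.float64(405.2142857142857), np.float64(204.42857142857142), np.int64(395), np.int64(416), np.int64(197), np.int64(210))
tape 821 (np.float64(274.9403166869671), np.float64(197.3836784409257), np.int64(262), np.int64(291), np.int64(180), np.int64(214))
pack 0 
torch 0 
head 0 
384 282
252 [ 52  52  50  54  50  51 101 146 165 168 167 150 143  49  57  58  54]
255 [ 46  51  54  51  54  48 130 144 167 170 
[... 473 characters left out ...]
276 [ 36  34  37  37  36  52  77  92 101  94  95 104  86  34  38  45  51]
279 [33 34 34 31 34 33 35 33 36 31 29 30 32 31 37 45 47]
282 [32 35 32 34 33 31 34 32 33 34 33 35 35 30 35 40 41]
285 [35 30 34 36 36 37 31 34 31 29 31 34 31 27 29 32 41]
288 [35 31 33 37 34 35 33 31 33 35 34 36 32 32 32 32 39]
291 [34 32 31 28 30 34 31 34 35 30 32 34 31 32 32 35 39]
294 [34 35 33 32 28 35 33 33 36 31 35 34 34 33 35 36 36]
297 [34 32 32 33 34 30 34 33 35 31 31 33 31 33 32 31 34]
300 [34 34 35 34 33 31 33 34 30 32 31 31 34 30 35 33 30]
303 [33 33 32 36 35 32 31 33 32 33 33 34 30 36 32 34 30]
306 [37 32 32 33 33 34 34 30 33 32 32 27 34 33 35 32 32]
309 [30 30 29 30 33 33 32 33 32 34 31 32 31 34 32 34 32]
```

Run:
```python
from h import *
im=cv2.imread('pics/w13r.png')
for v in range(60,146,6): print(v,im[v,296:340:3].mean(-1).astype(int))
s=robot.read_state();print(s['time_s'],s['force']);print(robot.job_done())
```

```text
60 [85 76 76 75 77 78 74 75 75 74 73 77 72 74 89]
66 [ 75  75  76 131 215 213 214 214 213 213 213 142  73  73  73]
72 [ 75  78  77  91 135 134 145 149 148 138 137  98  74  73  71]
78 [ 74  75  74  97 190 213 212 212 207 211 210 148  73  72  70]
84 [ 77  76  76  95 147 171 191 207 191 172 148 107  71  70  72]
90 [ 73  76  74  90 146 172 190 206 193 172 149 104  69  70  73]
96 [ 75  71  72  90 146 173 190 207 192 169 147 100  69  70  69]
102 [ 74  74  73  83 145 171 189 207 190 169 148  99  68  70  71]
108 [ 71  72  69  86 144 173 190 204 189 172 147 101  71  70  69]
114 [ 72  72  70  80 142 171 188 204 190 172 149  95  65  68  67]
120 [ 72  73  68  83 143 171 189 203 188 171 147  95  67  66  68]
126 [ 70  70  72  77 144 172 189 202 187 172 147  97  66  67  63]
132 [ 73  70  70  75 143 171 188 203 190 172 144  94  67  64  65]
138 [ 70 140 159 135 170 187 200 209 200 188 174 154 169 154  66]
144 [ 69 237 239 239 239 239 239 239 237 237 238 238 237 232  62]
29.175 [ 0.288  -0.5682 -0.3529]
the job is handed in; nothing more can be done
None
```

I moved the slug from the tester to the empty rest first. I then loaded the cell flat end first under the roof, pressed the spring back and tipped the button down behind the post. I let go of both and handed the job in at 29.2 s of the 51 s allowed, with the gripper clear.

**What the last checks showed:**
- **Slug:** in the final top view it lies in the rest where I expected it, within about 1 px.
- **Cell seating:** the cell runs in line from roof to post. Pressing on it with closed fingers gave firm contact at two points 24 mm apart, at the same height to 0.1 mm (13 N and 17 N), so it is down and level.
- **Spring load:** the arm stopped feeling the spring's push before I let go, so the button is bearing on the post.
- **Other things on the bench:** the battery pack, torch body and torch head show no change in the top view.

**What disagreed:**
- **Fingertip height:** the closed fingers met the cell about 20 mm lower than the stated 19 mm tip length implies. I judged the seating from the contact and pixel rows, not that length.
- **Wrist camera:** it had a sideways error of about 1.3 mm, which I corrected for.
- **Tape:** its area in the final top view differed, most likely because the arm was over it. I never went near it, but that check is unconfirmed.

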